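# Fetch the reference chip carrier from behind the bench bottles

## Robot

A 6-joint arm with a two-finger parallel gripper is mounted at the origin on the work surface. World frame = base frame: x ahead of the robot, y to its left, z up, the work surface at z = 0. Lengths are in m, angles in rad, forces in N, time in s.
With the tool pointing down it reaches from about 0.25 to 0.775 m from the base axis. Payload 4 kg.
Tool frame: the origin (TCP) lies midway between the tips of the shut fingers; the grasp point (between the pads) lies 19 mm behind it (robot.tcp_to_grasp is the z of the grasp point in the tool frame, in m); z points along the fingers, y is the line along which they close (so a half turn about z gives the same grasp; the last joint's range is limited). The gripper opens to 94 mm and grips with 3 to 60 N. Pads are 16 mm wide; open, the fingers measure 119 mm over their backs; the gripper's body (75 mm by 177 mm) begins 78 mm behind the grasp point.
Start: joints at [-1.333, 0.087, 1.371, -0, 1.684, -0.103], TCP at [0.184, -0.518, 0.171] pointing down, gripper open.
Joint ranges: [-3.1, 3.1], [-0.76, 2.03], [0.27, 2.55], [-1.08, 4.22], [0.17, 2.65], [-2.57, 2.57]. Speed limits (rad/s): [2.79, 2.79, 3.14, 3.14, 3.14, 3.14].

## Interface

Orientations are given as [roll, pitch, yaw] about the fixed x, y, z axes, in that order (R = Rz(yaw) Ry(pitch) Rx(roll)).
In Python, from bench import robot gives the robot as it stands. The module is installed in compiled form; this text tells all that it offers.
- The arm moves only by the tool move_arm, never from a script. Its argument "motion" is one flat list of numbers, 7 for each row, row after row: the turn, a rotation vector about the tool's x, y, z in units of 45 degrees (1.0 is 45 degrees), then the shift along the tool's x, y, z in units of 100 mm (1.0 is 100 mm), then the opening, from 0 (shut) to 1 (fully open). A call has 1 to 12 rows; each row shifts and turns the commanded pose from where the row before left it, along the tool's axes as they then stand; what a row does not reach is not made up. A row lasts 1/12 s, in which the tool goes at most 41.7 mm and 7.16 degrees, less where a joint would pass 70% of its speed; a pose out of reach is approached as far as the arm can. A call with a number of a shift or a turn outside -1 to 1 is refused whole. A call with a gripper value outside its range is refused whole. The fingers move at their own pace and stop on an object; the grip force is fixed at half the most. Time passes only in rows, so rows that do not move let the fingers close. It gives the time, the measured TCP pose, the force, the opening and the grip force at its end, in the units of the state.
- robot.get_obs(): the state, without advancing time (a new reading comes with each control period).
- robot.snapshot(name): name is "scene" or "top"; returns the picture (400x640x3 uint8, red, green, blue); there is no depth.
- robot.get_calibration(name): a dict with "fx", "fy", "cx", "cy" (pixels), "R" (3x3) and "t" (3): a world point X has camera coordinates R X + t. Camera axes: x right, y down, z forward; pixel columns grow to the right and rows downward; lengths in m; the calibration is good to about 2 mm. A picture is of the moment at which its call begins. get_calibration takes no time and is no camera call.
- robot.close_job(): hands the job in; it is judged then, once.
The state is a dict: "time": time; "joint_positions": joint angles; "qvel": joint speeds; "joint_torque": joint torques, N m; "tool_pos": TCP position; "ee_rot": TCP orientation; "wrist_force": force on the tool from outside, world axes, zero at the start; "wrist_torque": the same for the moment, N m; "width": finger opening in m; "finger_force": force on a finger pad.
Only numpy, scipy, OpenCV 4.12 (cv2) and the standard library are available. Lean on these libraries where they do the work, as an engineer would, in place of code of your own. Each camera call takes 0.05 s, during which the arm holds its last target. There are 200 camera calls.

## Task

We need the yellow-lidded chip carrier from the back of the black tray, but the white pump dispenser, the amber bottle and the green spray can stand round it: first stand all three on the blue mat, then take the carrier out and set it down gently, lid up, on the middle of the microscope's round white stage plate. After that put the dispenser, the bottle and the can back in the tray, each on the very spot where it stood at the start. Keep those three upright all the time, and leave the red and grey carriers and the mouse where they are.

Things in the scene. Friction and masses are not known exactly. Their poses are not given: they have to be found in the camera images.
- tray: Black open tray, fixed, 190 (x) by 250 (y) mm, walls 30 mm high, 4 mm thick, inner floor 4 mm above the bench. Origin: centre of underside; +x towards its back wall, away from the robot, z up. Yellow carrier: middle of the back, square to the tray, about 9 mm off the back wall; a bottle stands left, right and in front of it, 8 to 18 mm off; red and grey carriers lie in the front corners.
- dispenser: White round pump dispenser bottle with a blue band and a steel dish on top, loose, 0.2 kg. Straight body 56 mm in diameter up to 80 mm, narrowing to a neck; dish 46 mm wide; 104 mm tall over all. Origin: centre of its underside, z up.
- amber_bottle: Round amber bottle with white label and black cap, loose, 0.2 kg. Straight body 46 mm in diameter up to 68 mm, shoulder, cap 31 mm wide; 94 mm tall over all. Origin: centre of its underside, z up.
- spray_can: Green round spray can with white band and red cap, loose, 0.2 kg. Straight body 52 mm in diameter up to 94 mm, cap 36 mm wide; 118 mm tall over all. Origin: centre of its underside, z up.
- carrier_yellow: The wanted chip carrier: flat square box 51 x 51 mm, 16 mm high, black base with yellow lid, loose, 35 g. Origin: centre of its underside; x and y along its sides, z up through the lid.
- mat: Blue mat fixed on the bench, 280 mm (its x) by 200 mm (its y), 3 mm thick; here the three bottles are stood aside, anywhere with their middles on the mat. Origin: centre of its underside, +x away from the robot, z up. The mouse lies in its +x, +y corner; the rest is free. Mat and microscope may change sides.
- stage (a point): Middle of the upper face of the microscope's white stage plate (95 mm across, 20 mm above the bench, on a black base 320 x 150 mm, fixed). x points back to the stand, z up. The tube leans back 45 degrees, its lower end 106 mm behind and 106 mm above this point; the steel column, 215 mm behind, is 235 mm tall. The room straight above the plate is free.
- carrier_red: Chip carrier like the wanted one (51 x 51 x 16 mm) but with a red lid, in a front corner of the tray; to be left alone. Origin: centre of its underside.
- carrier_grey: Chip carrier like the wanted one (51 x 51 x 16 mm) but with a grey lid, in the other front corner of the tray; to be left alone. Origin: centre of its underside.
- mouse: Black computer mouse, 96 x 58 mm, 32 mm high, lying on the blue mat; to be left alone. Origin: centre of its underside, x along its length.
Things that resemble listed ones, but are neither listed nor needed, are in the scene too. Of the things that look like the dispenser, the smallest one is meant.

How it is judged:
By the outcome, as a careful person would: the job done as asked, in the order asked, and still so for the second after the job is handed in, with the robot touching nothing.
It also fails if it takes over 136 s, if anything falls off the work surface, if the arm or the gripper's body presses on something with over 40 N, if the wrist force passes 120 N, or if a joint passes its speed limit or range.

## Working session

There is one attempt and no reset: what is moved stays moved. The work goes in short steps, Python scripts to look and compute and a tool call to move; the robot and the scene stay as the last step left them, time stands still between calls to the robot, and variables do not carry over. Pictures are saved under pics/ and viewed, at most 14 in all, crops included, and the job is handed in when it is done.

Besides the shell and the picture viewer there is one more tool, called after "Emit:" as a command line: name --argument value ..., lists and objects as JSON in quotes. move_arm: Moves the arm, as the interface text tells. Shifts and turns lie within -1 to 1; 1 stands for 100 mm of shift or 45 degrees of turn. Its arguments: {"type":"object","properties":{"motion":{"type":"array","items":{"type":"number"}}},"required":["motion"]}

```bash
mkdir -p pics
python3 - <<'E'
from bench import robot
import cv2
for n in("scene","top"):
    cv2.imwrite(f"pics/{n}0.png",robot.snapshot(n)[:,:,::-1])
    c=robot.get_calibration(n);print(n,c)
o=robot.get_obs();print(o, robot.tcp_to_grasp)
E
```

```text
scene {'fx': 514.5349684622784, 'fy': 514.5349684622784, 'cx': 315.85063334617155, 'cy': 201.96134973160727, 'R': array([[ 0.84734033,  0.53095018,  0.01030862],
       [ 0.45306146, -0.71263902, -0.53561267],
       [-0.27703732,  0.45851666, -0.84440085]]), 't': array([-0.43740457, -0.19826426,  1.59169838])}
top {'fx': 405.39274414600857, 'fy': 405.39274414600857, 'cx': 315.9607703636973, 'cy': 204.57965947428073, 'R': array([[-0.02459287, -0.99968141,  0.00568139],
       [-0.99536114,  0.02395704, -0.0931787 ],
       [ 0.0930129 , -0.00794657, -0.99563319]]), 't': array([0.02637273, 0.50790918, 1.03179717])}
{'time': 0.1, 'joint_positions': array([-1.33309773e+00,  8.78844241e-02,  1.37211017e+00, -2.32811152e-05,
        1.68358150e+00, -1.03096729e-01]), 'qvel': array([-0.00010845, -0.00178884, -0.00269892,  0.00128916,  0.00047891,
       -0.00067457]), 'joint_torque': array([ 2.52939884e-03, -3.41251624e+01, -3.03300798e+01,  7.21329404e-02,
        3.04296752e-02, -9.40237669e-05]), 'tool_pos': array([ 0.18368605, -0.51782367,  0.17001589]), 'ee_rot': array([-3.13961736e+00, -1.81108576e-04,  3.40792551e-01]), 'wrist_force': array([-1.0236973 ,  0.07752142,  0.48812693]), 'wrist_torque': array([-0.01422389, -0.00836447, -0.02674056]), 'finger_force': 0.0, 'width': 0.09396607056073672} -0.0188
```

View pics/scene0.png

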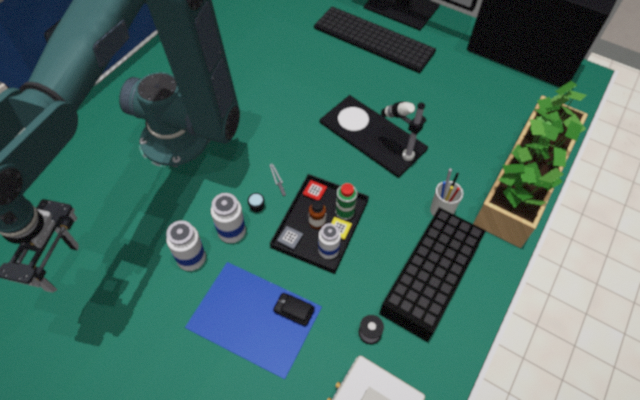

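View pics/top0.png

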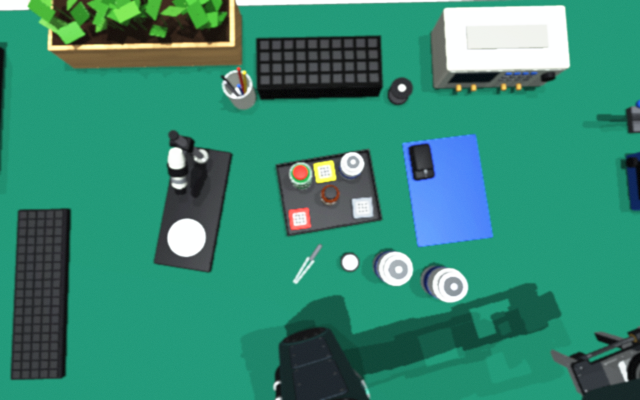

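The two views show the tray (top ~280-380, 152-235), with the dispenser at (352,163), can at (300,174) and amber bottle at (330,195). The yellow carrier is at (325,172), the stage plate at (187,238) and the mat at ~(448,190). Next, enlarged crops.

Run:
```python
import cv2
for n,(x,y,w,h),s in(("top",(270,145,120,95),6),("scene",(265,165,112,110),5.4)):
    a=cv2.imread(f"pics/{n}0.png")[y:y+h,x:x+w]
    a=cv2.resize(a,None,fx=s,fy=s,interpolation=cv2.INTER_CUBIC)
    for k in range(0,w,10):cv2.putText(a,str(x+k),(int(k*s),10),0,.35,(255,255,0));cv2.line(a,(int(k*s),12),(int(k*s),18),(255,255,0))
    for k in range(0,h,10):cv2.putText(a,str(y+k),(0,int(k*s)),0,.35,(255,255,0));cv2.line(a,(25,int(k*s)),(32,int(k*s)),(255,255,0))
    cv2.imwrite(f"pics/{n}0c.png",a)
```

```text
(no output)
```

View pics/top0c.png

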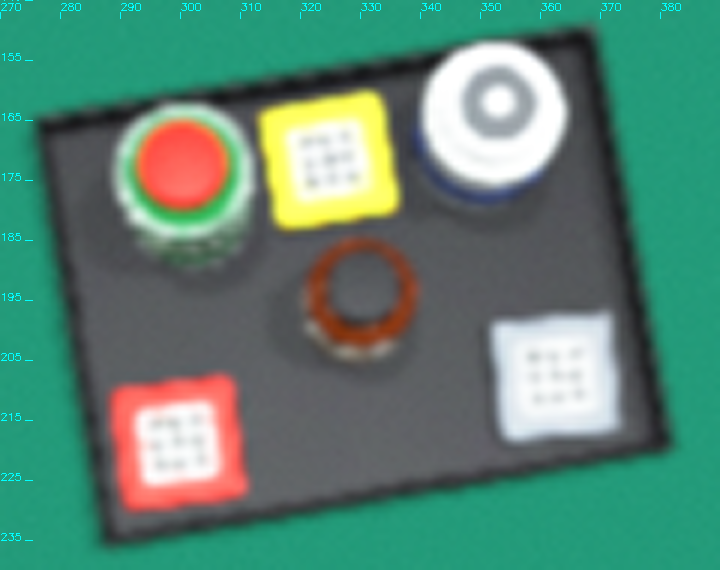

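View pics/scene0c.png

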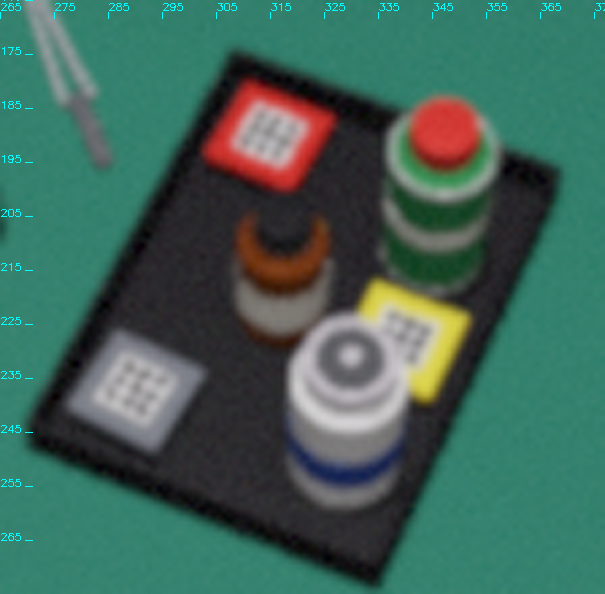

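The crops give subpixel positions (top view: can cap (300.2,172.5), amber cap (330.8,192.7), dispenser dish (353.2,162.2), yellow lid centre (325,171.8)). In the scene view they are at (347.8,188.3), (317.8,206.5), (330,231) and (339.8,228.1). I triangulate these next.

```bash
cat > h.py <<'E'
import numpy as np
from bench import robot
C={n:robot.get_calibration(n) for n in("scene","top")}
def ray(n,p):
    c=C[n];d=c["R"].T@np.array([(p[0]-c["cx"])/c["fx"],(p[1]-c["cy"])/c["fy"],1]);return -c["R"].T@c["t"],d/np.linalg.norm(d)
def atz(n,p,z):
    o,d=ray(n,p);return o+d*(z-o[2])/d[2]
def tri(pt,ps):
    A=[];b=[]
    for n,p in(("top",pt),("scene",ps)):
        o,d=ray(n,p);M=np.eye(3)-np.outer(d,d);A.append(M);b.append(M@o)
    return np.linalg.lstsq(np.vstack(A),np.hstack(b),rcond=None)[0]
def proj(n,X):
    c=C[n];v=c["R"]@np.array(X)+c["t"];return v[:2]/v[2]*c["fx"]+[c["cx"],c["cy"]]
E
python3 - <<'E'
from h import *
np.set_printoptions(precision=4,suppress=True)
T=lambda x,y:(270+x/6,145+y/6)
S=lambda x,y:(265+x/5.4,165+y/5.4)
for nm,t,s,z in(("can",T(181,165),S(446,124),.122),("amb",T(365,286),S(284,224),.098),("disp",T(499,103),S(351,357),.108),("yel",T(330,160.5),S(404,341),.020),("red",T(178.5,443),S(270,136),.02),("grey",T(555,377),S(137,389),.02),("stage",(187,238),(353,119),.02),("mouse",(423,161),(294,308),.032)):
    print(nm,tri(t,s),atz("top",t,z),atz("scene",s,z))
tr=np.array([atz("top",T(*p),.03) for p in((38,122),(592,30),(670,447),(106,545))]);print(tr,tr.mean(0))
ys=np.array([atz("top",T(*p),.02) for p in((263,112),(380,92),(397,211),(281,228))]);print(ys)
m=np.array([atz("top",p,.003) for p in((404,143),(476,135),(493,240),(417,246))]);print(m,m.mean(0))
b=np.array([atz("top",p,.015) for p in((182,146),(231,153),(210,271),(155,264))]);print(b)
for q in((395,268),(447,284),(350,261)):print(atz("top",q,.1))
for n,E in(("left",tr[[0,3]]),("front",tr[[3,2]]),("back",tr[[0,1]]),("right",tr[[1,2]])):print(n,np.degrees(np.arctan2(*(E[1]-E[0])[1::-1])))
E
```

```text
can [0.5788 0.0517 0.1188] [0.5767 0.0504 0.122 ] [0.5811 0.0511 0.122 ]
amb [ 0.5323 -0.0217  0.0864] [ 0.5296 -0.0222  0.098 ] [ 0.5373 -0.0269  0.098 ]
disp [ 0.6034 -0.0771  0.1049] [ 0.6014 -0.0778  0.108 ] [ 0.6056 -0.0775  0.108 ]
yel [ 0.5976 -0.0108  0.0152] [ 0.595  -0.0119  0.02  ] [ 0.6004 -0.0117  0.02  ]
red [0.4743 0.0584 0.0159] [0.4725 0.0571 0.02  ] [0.4772 0.0573 0.02  ]
grey [ 0.4992 -0.1066  0.0167] [ 0.4973 -0.1073  0.02  ] [ 0.5019 -0.1068  0.02  ]
stage [0.4313 0.353  0.0129] [0.4299 0.3498 0.02  ] [0.4351 0.3486 0.02  ]
mouse [ 0.619  -0.2703  0.0209] [ 0.6152 -0.2684  0.032 ] [ 0.6231 -0.2726  0.032 ]
[[ 0.6131  0.1149  0.03  ]
 [ 0.6482 -0.1277  0.03  ]
 [ 0.4651 -0.1545  0.03  ]
 [ 0.429   0.0887  0.03  ]] [ 0.5388 -0.0197  0.03  ]
[[ 0.6172  0.0169  0.02  ]
 [ 0.6249 -0.0348  0.02  ]
 [ 0.5719 -0.0407  0.02  ]
 [ 0.5656  0.0103  0.02  ]]
[[ 0.6713 -0.2276  0.003 ]
 [ 0.6888 -0.4235  0.003 ]
 [ 0.4052 -0.451   0.003 ]
 [ 0.3944 -0.2494  0.003 ]] [ 0.5399 -0.3379  0.003 ]
[[0.674  0.3658 0.015 ]
 [0.652  0.2359 0.015 ]
 [0.3436 0.2916 0.015 ]
 [0.3651 0.4335 0.015 ]]
[ 0.345  -0.1699  0.1   ]
[ 0.3044 -0.2919  0.1   ]
[ 0.3642 -0.0632  0.1   ]
left -171.89185592063507
front -81.55959642618775
back -81.77467222983083
right -171.65284656794321
```

Emit:
move_arm --motion '[0,0,0.126,0,0,-0.4,1,0,0,0.126,0,0,-0.4,1,0,0,0,0,0,0,1]'

```text
time: 0.35
tool_pos: [0.1845, -0.5209, 0.259]
ee_rot: [3.129, -0.001, 0.14]
wrist_force: [0.3, 0.5, 1.2]
width: 0.0941
finger_force: 0.0
```

```bash
cat >> h.py <<'E'
def plan(*tg):
    "tool-axis shifts (units of 100 mm) from the measured pose through targets"
    o=robot.get_obs();p=o["tool_pos"];y=o["ee_rot"][2];print("at",p.round(4),o["ee_rot"].round(4),o["time"])
    from scipy.spatial.transform import Rotation as Ro
    R=Ro.from_euler("xyz",o["ee_rot"]).as_matrix()
    for t in tg:
        d=R.T@(np.array(t)-p)*10;print(t,d.round(3),"min rows",np.ceil(np.linalg.norm(d)/.4167));p=np.array(t)
E
python3 -c "
from h import *
plan((.579,.0508,.245),(.579,.0508,.064))"
```

```text
at [ 0.1845 -0.5209  0.259 ] [ 3.129e+00 -1.300e-03  1.401e-01] 0.35
(0.579, 0.0508, 0.245) [ 4.704 -5.111  0.082] min rows 17.0
(0.579, 0.0508, 0.064) [-0.002 -0.023  1.81 ] min rows 5.0
```

Emit:
move_arm --motion '[0,0,0,0.235,-0.255,0,1,0,0,0,0.235,-0.255,0,1,0,0,0,0.235,-0.255,0,1,0,0,0,0.235,-0.255,0,1,0,0,0,0.235,-0.255,0,1,0,0,0,0.235,-0.255,0,1,0,0,0,0.235,-0.255,0,1,0,0,0,0.235,-0.255,0,1,0,0,0,0.235,-0.255,0,1,0,0,0,0.235,-0.255,0,1]'

```text
time: 1.18
tool_pos: [0.3807, -0.2309, 0.2509]
ee_rot: [3.141, -0.0, 0.143]
wrist_force: [0.0, -1.1, 0.4]
width: 0.0939
finger_force: 0.0
```

Emit:
move_arm --motion '[0,0,0,0.235,-0.255,0,1,0,0,0,0.235,-0.255,0,1,0,0,0,0.235,-0.255,0,1,0,0,0,0.235,-0.255,0,1,0,0,0,0.235,-0.255,0,1,0,0,0,0.235,-0.255,0,1,0,0,0,0.235,-0.255,0,1,0,0,0,0.235,-0.255,0,1,0,0,0,0.1,-0.1,0,1,0,0,0,0,0,0,1,0,0,0,0,0,0,1]'

```text
time: 2.1
tool_pos: [0.5454, 0.0074, 0.2504]
ee_rot: [3.141, 0.002, 0.144]
wrist_force: [-0.4, -0.9, 0.6]
width: 0.094
finger_force: 0.0
```

```bash
python3 -c "
from h import *
plan((.579,.0508,.245),(.579,.0508,.06))"
```

```text
at [0.5454 0.0074 0.2504] [3.141e+00 1.700e-03 1.441e-01] 2.1
(0.579, 0.0508, 0.245) [ 0.395 -0.381  0.053] min rows 2.0
(0.579, 0.0508, 0.06) [ 3.00e-03 -1.00e-03  1.85e+00] min rows 5.0
```

Emit:
move_arm --motion '[0,0,0,0.1,-0.095,0,1,0,0,0,0.1,-0.095,0,1,0,0,0,0.1,-0.095,0,1,0,0,0,0.095,-0.095,0,1,0,0,0,0,0,0.2,1,0,0,0,0,0,0.2,1,0,0,0,0,0,0.2,1,0,0,0,0,0,0.2,1,0,0,0,0,0,0.1,1,0,0,0,0,0,0,1]'

```text
time: 2.93
tool_pos: [0.5779, 0.0512, 0.1576]
ee_rot: [-3.141, 0.006, 0.143]
wrist_force: [-0.9, 0.3, -0.7]
width: 0.094
finger_force: 0.0
```

Run:
```python
from h import *
import cv2
plan((.579,.0508,.06))
a=cv2.resize(robot.snapshot("scene")[140:280,240:400,::-1],None,fx=5,fy=4.2)
a=robot.snapshot("scene")[140:280,240:400,::-1]
b=robot.snapshot("top")[130:270,240:400,::-1]
cv2.imwrite("pics/a1.png",cv2.resize(np.hstack([a,b]),None,fx=2.5,fy=2.5,interpolation=cv2.INTER_CUBIC))
```

```text
at [0.5779 0.0512 0.1576] [-3.1407  0.0062  0.1431] 2.9333
(0.579, 0.0508, 0.06) [0.017 0.006 0.976] min rows 3.0
```

View pics/a1.png

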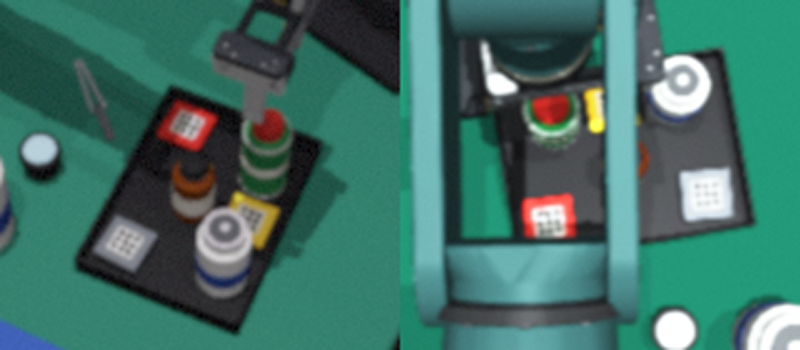

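The view shows the open gripper above the can, with the near finger tip at about scene (342,188). I check that against the projection.

```bash
python3 -c "
from h import *
print(proj('scene',(.5842,-.0015,.158)),proj('scene',(.5846,.0045,.158)),proj('scene',(.579,.0508,.122)))"
```

```text
[339.05840772 195.15372549] [340.40798179 193.54492909] [346.85263612 187.68969461]
```

Emit:
move_arm --motion '[0,0,0,0.01,0,0.2,1,0,0,0,0,0,0.2,1,0,0,0,0,0,0.2,1,0,0,0,0,0,0.2,1,0,0,0,0,0,0.17,1,0,0,0,0,0,0,1,0,0,0,0,0,0,1]'

```text
time: 3.67
tool_pos: [0.5807, 0.0509, 0.0648]
ee_rot: [3.141, -0.0, 0.143]
wrist_force: [0.3, -0.6, 1.0]
width: 0.0942
finger_force: 0.0
```

Emit:
move_arm --motion '[0,0,0,0,0,0.04,1,0,0,0,0,0,0,0.4,0,0,0,0,0,0,0.4,0,0,0,0,0,0,0.4,0,0,0,0,0,0,0.4,0,0,0,0,0,0,0.4,0,0,0,0,0,0,0.4,0,0,0,0,0,0,0.4]'

```text
time: 4.33
tool_pos: [0.5804, 0.051, 0.0602]
ee_rot: [-3.141, -0.0, 0.143]
wrist_force: [-0.6, 1.2, 1.0]
width: 0.0508
finger_force: 28.1
```

Emit:
move_arm --motion '[0,0,0,0,0,-0.08,0.4,0,0,0,0,0,-0.15,0.4,0,0,0,0,0,-0.2,0.4,0,0,0,0,0,-0.2,0.4,0,0,0,0,0,-0.2,0.4,0,0,0,0,0,-0.2,0.4,0,0,0,0,0,-0.15,0.4,0,0,0,0,0,-0.1,0.4,0,0,0,0,0,-0.05,0.4,0,0,0,0,0,0,0.4]'

```text
time: 5.17
tool_pos: [0.5808, 0.0508, 0.1942]
ee_rot: [3.141, -0.002, 0.143]
wrist_force: [-0.8, 0.4, -1.8]
width: 0.0506
finger_force: 30.0
```

```bash
python3 -c "
from h import *
plan((.61,-.39,.19),(.61,-.39,.0605));print(robot.get_obs()['width'],robot.get_obs()['wrist_force'])"
```

```text
at [0.5808 0.0508 0.1942] [ 3.1411e+00 -1.7000e-03  1.4280e-01] 5.1667
(0.61, -0.39, 0.19) [-0.338  4.405  0.043] min rows 11.0
(0.61, -0.39, 0.0605) [-2.000e-03 -1.000e-03  1.295e+00] min rows 4.0
0.050623705934275766 [-0.75433056  0.37714523 -1.78034214]
```

Steady; moving across with ramps in 26 rows.

Emit:
move_arm --motion '[0,0,0,-0.005,0.06,0,0.4,0,0,0,-0.01,0.12,0,0.4,0,0,0,-0.015,0.2,0,0.4,0,0,0,-0.016,0.2,0,0.4,0,0,0,-0.016,0.2,0,0.4,0,0,0,-0.016,0.2,0,0.4,0,0,0,-0.016,0.2,0,0.4,0,0,0,-0.016,0.2,0,0.4,0,0,0,-0.016,0.2,0,0.4,0,0,0,-0.016,0.2,0,0.4,0,0,0,-0.016,0.2,0,0.4,0,0,0,-0.016,0.2,0,0.4]'

```text
time: 6.17
tool_pos: [0.5931, -0.1694, 0.1913]
ee_rot: [-3.141, 0.003, 0.142]
wrist_force: [-0.1, 0.6, -2.6]
width: 0.0507
finger_force: 30.0
```

Emit:
move_arm --motion '[0,0,0,-0.016,0.2,0,0.4,0,0,0,-0.016,0.2,0,0.4,0,0,0,-0.016,0.2,0,0.4,0,0,0,-0.016,0.2,0,0.4,0,0,0,-0.016,0.2,0,0.4,0,0,0,-0.016,0.2,0,0.4,0,0,0,-0.016,0.2,0,0.4,0,0,0,-0.016,0.2,0,0.4,0,0,0,-0.016,0.2,0,0.4,0,0,0,-0.016,0.2,0,0.4,0,0,0,-0.01,0.12,0,0.4,0,0,0,0,0.06,0,0.4]'

```text
time: 7.17
tool_pos: [0.6069, -0.3881, 0.1909]
ee_rot: [-3.14, 0.003, 0.14]
wrist_force: [-0.6, -0.2, -1.2]
width: 0.0504
finger_force: 30.0
```

Emit:
move_arm --motion '[0,0,0,0,0,0,0.4,0,0,0,0,0,0,0.4]'

```text
time: 7.33
tool_pos: [0.6081, -0.3852, 0.1924]
ee_rot: [-3.14, 0.001, 0.143]
wrist_force: [0.6, -0.3, -1.3]
width: 0.0502
finger_force: 30.0
```

```bash
python3 -c "
from h import *
plan((.61,-.39,.0605));print(robot.get_obs()['width'],robot.get_obs()['wrist_force'])"
```

```text
at [ 0.6081 -0.3852  0.1924] [-3.1402e+00  7.0000e-04  1.4290e-01] 7.3333
(0.61, -0.39, 0.0605) [0.013 0.052 1.319] min rows 4.0
0.05016019841737188 [ 0.64199062 -0.31759151 -1.29877681]
```

Emit:
move_arm --motion '[0,0,0,0,0,0.08,0.4,0,0,0,0,0,0.15,0.4,0,0,0,0,0,0.2,0.4,0,0,0,0,0,0.2,0.4,0,0,0,0,0,0.2,0.4,0,0,0,0,0,0.2,0.4,0,0,0,0,0,0.1,0.4,0,0,0,0,0,0.05,0.4,0,0,0,0,0,0.04,0.4,0,0,0,0,0,0,0.4,0,0,0,0,0,0,0.4]'

```text
time: 8.25
tool_pos: [0.609, -0.3858, 0.0725]
ee_rot: [3.14, -0.002, 0.143]
wrist_force: [-0.6, 0.1, -1.7]
width: 0.0506
finger_force: 30.0
```

Emit:
move_arm --motion '[0,0,0,0,0,0.03,0.4,0,0,0,0,0,0.03,0.4,0,0,0,0,0,0.02,0.4,0,0,0,0,0,0,0.4,0,0,0,0,0,0,0.4]'

```text
time: 8.67
tool_pos: [0.6082, -0.3856, 0.0628]
ee_rot: [-3.141, 0.0, 0.143]
wrist_force: [-0.1, 0.5, -2.0]
width: 0.0505
finger_force: 30.0
```

Emit:
move_arm --motion '[0,0,0,0,0,0.015,0.4,0,0,0,0,0,0,0.4,0,0,0,0,0,0.01,0.4,0,0,0,0,0,0,0.4,0,0,0,0,0,0,0.4]'

```text
time: 9.08
tool_pos: [0.6083, -0.3856, 0.0605]
ee_rot: [3.142, 0.0, 0.143]
wrist_force: [0.0, 0.3, -1.7]
width: 0.0508
finger_force: 30.0
```

Emit:
move_arm --motion '[0,0,0,0,0,0.01,0.4,0,0,0,0,0,0.01,0.4,0,0,0,0,0,0,0.4,0,0,0,0,0,0,0.4]'

```text
time: 9.42
tool_pos: [0.6086, -0.3857, 0.0592]
ee_rot: [3.141, -0.001, 0.143]
wrist_force: [-0.6, -0.3, 1.3]
width: 0.0502
finger_force: 30.0
```

Emit:
move_arm --motion '[0,0,0,0,0,0,1,0,0,0,0,0,0,1,0,0,0,0,0,0,1,0,0,0,0,0,0,1,0,0,0,0,0,0,1,0,0,0,0,0,-0.1,1,0,0,0,0,0,-0.2,1,0,0,0,0,0,-0.3,1,0,0,0,0,0,-0.3,1,0,0,0,0,0,-0.3,1,0,0,0,0,0,0,1]'

```text
time: 10.33
tool_pos: [0.611, -0.3876, 0.189]
ee_rot: [3.131, -0.011, 0.143]
wrist_force: [0.4, -0.6, 1.3]
width: 0.094
finger_force: 0.0
```

```bash
python3 -c "
from h import *
plan((.6045,-.0777,.17),(.6045,-.0777,.05));print(robot.get_obs()['width'],robot.get_obs()['wrist_force'])"
```

```text
at [ 0.611  -0.3876  0.189 ] [ 3.1306 -0.0109  0.143 ] 10.3333
(0.6045, -0.0777, 0.17) [ 0.375 -3.079  0.16 ] min rows 8.0
(0.6045, -0.0777, 0.05) [-0.013 -0.013  1.2  ] min rows 3.0
0.09397879770720727 [ 0.43535047 -0.56535052  1.33469031]
```

Emit:
move_arm --motion '[0,0,0,0.034,-0.28,0,1,0,0,0,0.034,-0.28,0,1,0,0,0,0.034,-0.28,0,1,0,0,0,0.034,-0.28,0,1,0,0,0,0.034,-0.28,0,1,0,0,0,0.034,-0.28,0,1,0,0,0,0.034,-0.28,0,1,0,0,0,0.034,-0.28,0,1,0,0,0,0.034,-0.28,0,1,0,0,0,0.034,-0.28,0,1,0,0,0,0.034,-0.28,0,1,0,0,0,0,0,0,1]'

```text
time: 11.33
tool_pos: [0.6013, -0.0702, 0.179]
ee_rot: [-3.139, -0.001, 0.149]
wrist_force: [0.6, -0.5, -0.2]
width: 0.0941
finger_force: 0.0
```

Emit:
move_arm --motion '[0,0,0,0,0,0,1,0,0,0,0,0,0,1]'

```text
time: 11.5
tool_pos: [0.6015, -0.0759, 0.1786]
ee_rot: [3.141, 0.0, 0.143]
wrist_force: [-1.1, 0.1, 1.5]
width: 0.094
finger_force: 0.0
```

```bash
sed -i 's/from_euler("xyz",o\["ee_rot"\])/from_euler("xyz",[np.pi,0,y])/' h.py; python3 -c "
from h import *
plan((.6045,-.0777,.05))"
```

```text
at [ 0.6015 -0.0759  0.1786] [3.1407e+00 1.0000e-04 1.4290e-01] 11.5
(0.6045, -0.0777, 0.05) [0.027 0.022 1.286] min rows 4.0
```

Emit:
move_arm --motion '[0,0,0,0.027,0.02,0.1,1,0,0,0,0,0,0.2,1,0,0,0,0,0,0.2,1,0,0,0,0,0,0.2,1,0,0,0,0,0,0.2,1,0,0,0,0,0,0.2,1,0,0,0,0,0,0.18,1,0,0,0,0,0,0,1,0,0,0,0,0,0,1,0,0,0,0,0,0,1]'

```text
time: 12.33
tool_pos: [0.6051, -0.078, 0.0512]
ee_rot: [3.141, -0.001, 0.142]
wrist_force: [0.1, -0.3, 1.2]
width: 0.0942
finger_force: 0.0
```

Emit:
move_arm --motion '[0,0,0,0,0,0,0.4,0,0,0,0,0,0,0.4,0,0,0,0,0,0,0.4,0,0,0,0,0,0,0.4,0,0,0,0,0,0,0.4,0,0,0,0,0,0,0.4]'

```text
time: 12.83
tool_pos: [0.6046, -0.0769, 0.0508]
ee_rot: [3.142, -0.0, 0.143]
wrist_force: [-0.0, 1.1, 1.7]
width: 0.0573
finger_force: 1.0
```

Emit:
move_arm --motion '[0,0,0,0,0,0,0.4,0,0,0,0,0,0,0.4,0,0,0,0,0,0,0.4]'

```text
time: 13.08
tool_pos: [0.6046, -0.0761, 0.051]
ee_rot: [-3.14, -0.001, 0.143]
wrist_force: [-1.2, 2.8, 3.3]
width: 0.0517
finger_force: 26.7
```

Emit:
move_arm --motion '[0,0,0,0,0,-0.05,0.4,0,0,0,0,0,-0.1,0.4,0,0,0,0,0,-0.15,0.4,0,0,0,0,0,-0.15,0.4,0,0,0,0,0,-0.15,0.4,0,0,0,0,0,-0.1,0.4,0,0,0,0,0,-0.05,0.4,0,0,0,0,0,0,0.4,0,0,0,0,0,0,0.4]'

```text
time: 13.83
tool_pos: [0.6043, -0.0771, 0.1252]
ee_rot: [3.141, 0.001, 0.143]
wrist_force: [-0.3, -0.4, -2.1]
width: 0.0515
finger_force: 25.4
```

```bash
python3 -c "
from h import *
plan((.515,-.39,.125),(.515,-.39,.0505))"
```

```text
at [ 0.6043 -0.0771  0.1252] [3.1414e+00 6.0000e-04 1.4280e-01] 13.8333
(0.515, -0.39, 0.125) [-1.329e+00  2.970e+00  2.000e-03] min rows 8.0
(0.515, -0.39, 0.0505) [ 0.    -0.     0.745] min rows 2.0
```

Run:
```python
from h import *
import cv2
a=robot.snapshot("scene")[150:340,200:400,::-1]
b=robot.snapshot("top")[100:290,300:500,::-1]
cv2.imwrite("pics/a2.png",cv2.resize(np.hstack([a,b]),None,fx=2,fy=2,interpolation=cv2.INTER_CUBIC))
o=robot.get_obs();print(o["width"],o["finger_force"],o["wrist_torque"])
```

```text
0.05140007827498938 25.368852385927312 [0.03294088 0.00706904 0.01909024]
```

View pics/a2.png

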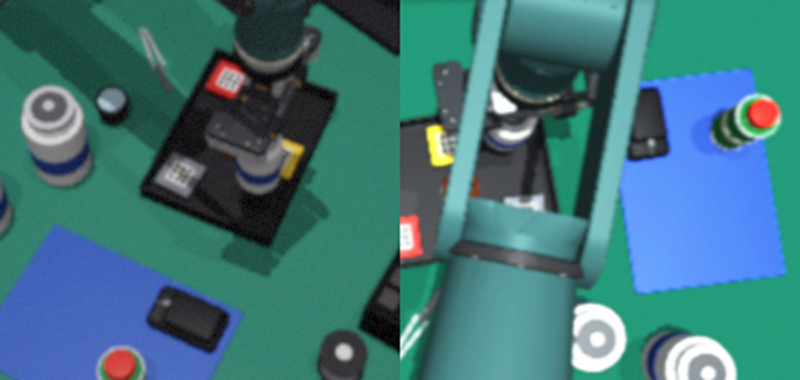

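The dispenser hangs upright in the gripper and the can stands on the mat (mouse at crop (188,318) is clear). Going on.

Emit:
move_arm --motion '[0,0,0,-0.02,0.05,0,0.4,0,0,0,-0.04,0.1,0,0.4,0,0,0,-0.07,0.16,0,0.4,0,0,0,-0.07,0.16,0,0.4,0,0,0,-0.07,0.16,0,0.4,0,0,0,-0.07,0.16,0,0.4,0,0,0,-0.07,0.16,0,0.4,0,0,0,-0.07,0.16,0,0.4,0,0,0,-0.07,0.16,0,0.4,0,0,0,-0.07,0.16,0,0.4,0,0,0,-0.07,0.16,0,0.4,0,0,0,-0.07,0.16,0,0.4]'

```text
time: 14.93
tool_pos: [0.553, -0.2628, 0.125]
ee_rot: [-3.142, 0.001, 0.142]
wrist_force: [-0.1, 0.5, -1.6]
width: 0.0518
finger_force: 25.4
```

Emit:
move_arm --motion '[0,0,0,-0.08,0.16,0,0.4,0,0,0,-0.08,0.16,0,0.4,0,0,0,-0.08,0.16,0,0.4,0,0,0,-0.08,0.16,0,0.4,0,0,0,-0.08,0.16,0,0.4,0,0,0,-0.08,0.16,0,0.4,0,0,0,-0.04,0.16,0,0.4,0,0,0,-0.03,0.1,0,0.4,0,0,0,-0.02,0.05,0,0.4,0,0,0,0,0,0,0.4,0,0,0,0,0,0,0.4]'

```text
time: 15.85
tool_pos: [0.5159, -0.3946, 0.1254]
ee_rot: [-3.141, -0.0, 0.143]
wrist_force: [-0.9, 2.1, -1.6]
width: 0.0515
finger_force: 25.4
```

```bash
python3 -c "
from h import *
plan((.515,-.39,.0505))"
```

```text
at [ 0.5159 -0.3946  0.1254] [-3.1408 -0.      0.1429] 15.85
(0.515, -0.39, 0.0505) [-0.002 -0.047  0.749] min rows 2.0
```

Emit:
move_arm --motion '[0,0,0,0,0,0.08,0.4,0,0,0,0,0,0.15,0.4,0,0,0,0,0,0.15,0.4,0,0,0,0,0,0.15,0.4,0,0,0,0,0,0.1,0.4,0,0,0,0,0,0.06,0.4,0,0,0,0,0,0.03,0.4,0,0,0,0,0,0,0.4,0,0,0,0,0,0.01,0.4,0,0,0,0,0,0,0.4]'

```text
time: 16.68
tool_pos: [0.5164, -0.3953, 0.0537]
ee_rot: [3.14, -0.001, 0.143]
wrist_force: [-0.2, 0.4, -2.5]
width: 0.0514
finger_force: 25.4
```

Emit:
move_arm --motion '[0,0,0,0,0,0.01,0.4,0,0,0,0,0,0,0.4,0,0,0,0,0,0,0.4]'

```text
time: 16.93
tool_pos: [0.516, -0.3951, 0.052]
ee_rot: [3.141, -0.0, 0.143]
wrist_force: [0.1, -0.0, -2.0]
width: 0.0516
finger_force: 25.4
```

Emit:
move_arm --motion '[0,0,0,0,0,0.01,0.4,0,0,0,0,0,0.01,0.4,0,0,0,0,0,0,0.4,0,0,0,0,0,0,0.4]'

```text
time: 17.27
tool_pos: [0.516, -0.395, 0.0501]
ee_rot: [3.141, -0.0, 0.143]
wrist_force: [-1.2, 0.4, 0.3]
width: 0.0515
finger_force: 26.0
```

Emit:
move_arm --motion '[0,0,0,0,0,0.005,0.4,0,0,0,0,0,0,1,0,0,0,0,0,0,1,0,0,0,0,0,0,1,0,0,0,0,0,0,1,0,0,0,0,0,0,1,0,0,0,0,0,-0.1,1,0,0,0,0,0,-0.2,1,0,0,0,0,0,-0.3,1,0,0,0,0,0,-0.3,1,0,0,0,0,0,-0.2,1,0,0,0,0,0,0,1]'

```text
time: 18.27
tool_pos: [0.5183, -0.397, 0.1669]
ee_rot: [3.132, -0.008, 0.143]
wrist_force: [-1.2, -0.4, 0.5]
width: 0.0944
finger_force: 0.0
```

Run:
```python
from h import *
import cv2
plan((.532,-.0225,.15),(.532,-.0225,.035))
a=robot.snapshot("scene")[180:270,280:380,::-1]
b=robot.snapshot("top")[145:235,280:380,::-1]
cv2.imwrite("pics/a3.png",cv2.resize(np.hstack([a,b]),None,fx=4,fy=4,interpolation=cv2.INTER_CUBIC))
```

```text
at [ 0.5183 -0.397   0.1669] [ 3.1318 -0.008   0.143 ] 18.2667
(0.532, -0.0225, 0.15) [ 0.67  -3.687  0.169] min rows 10.0
(0.532, -0.0225, 0.035) [ 0.   -0.    1.15] min rows 3.0
```

View pics/a3.png

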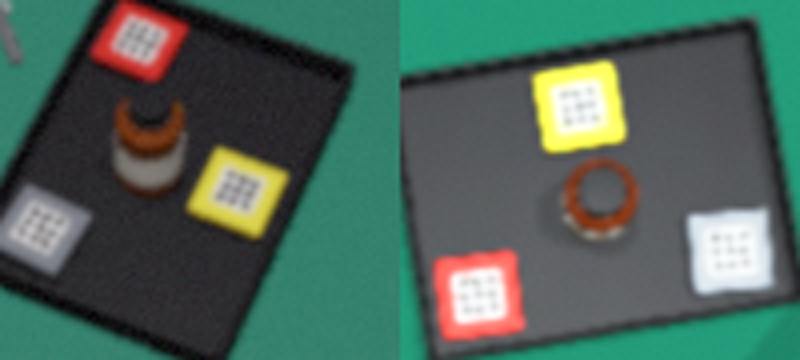

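The tray view shows the amber bottle with body axis at scene col 317.5 and top-view cap at (331.2,192.5). Yellow lid is at scene (339.5,227.8).

```bash
python3 -c "
from h import *
for X in((.532,-.0225,.04),(.532,-.0225,.098),(.532,-.0225,.004)):print(proj('scene',X),proj('top',X))
print(tri((325,171.8),(339.5,227.75)), proj('scene',(.5965,-.0117,.02)),proj('top',(.5965,-.0117,.02)))"
```

```text
[316.5291425  215.69516598] [329.97525378 194.50388559]
[316.7814064  204.36363935] [330.93357118 191.68574308]
[316.38125215 222.33830235] [329.43210191 196.1011428 ]
[ 0.59688668 -0.01087904  0.01705004] [338.57939755 227.46929665] [324.89037657 171.17190538]
```

Emit:
move_arm --motion '[0,0,0,0.06,-0.3,0,1,0,0,0,0.06,-0.3,0,1,0,0,0,0.06,-0.3,0,1,0,0,0,0.06,-0.3,0,1,0,0,0,0.06,-0.3,0,1,0,0,0,0.06,-0.3,0,1,0,0,0,0.06,-0.3,0,1,0,0,0,0.06,-0.3,0,1,0,0,0,0.06,-0.3,0,1,0,0,0,0.06,-0.3,0,1,0,0,0,0.06,-0.3,0,1,0,0,0,0.01,-0.28,0,1]'

```text
time: 19.37
tool_pos: [0.5299, -0.0289, 0.1561]
ee_rot: [-3.14, 0.004, 0.143]
wrist_force: [-0.3, -0.6, 0.6]
width: 0.094
finger_force: 0.0
```

Emit:
move_arm --motion '[0,0,0,0,0,0,1,0,0,0,0,0,0,1]'

```text
time: 19.53
tool_pos: [0.5299, -0.0297, 0.1568]
ee_rot: [-3.141, 0.004, 0.146]
wrist_force: [0.5, -0.5, 0.5]
width: 0.0938
finger_force: 0.0
```

```bash
python3 -c "
from h import *
plan((.532,-.0225,.035))"
```

```text
at [ 0.5299 -0.0297  0.1568] [-3.1409  0.0039  0.1457] 19.5333
(0.532, -0.0225, 0.035) [ 0.032 -0.068  1.218] min rows 3.0
```

Emit:
move_arm --motion '[0,0,0,0.035,-0.072,0.05,1,0,0,0,0,0,0.1,1,0,0,0,0,0,0.2,1,0,0,0,0,0,0.2,1,0,0,0,0,0,0.2,1,0,0,0,0,0,0.2,1,0,0,0,0,0,0.2,1,0,0,0,0,0,0.05,1,0,0,0,0,0,0,1,0,0,0,0,0,0,1,0,0,0,0,0,0,1]'

```text
time: 20.45
tool_pos: [0.5346, -0.0239, 0.0403]
ee_rot: [3.141, -0.002, 0.142]
wrist_force: [-0.4, -0.2, -0.4]
width: 0.0943
finger_force: 0.0
```

Emit:
move_arm --motion '[0,0,0,0,0,0,0.3,0,0,0,0,0,0,0.3,0,0,0,0,0,0,0.3,0,0,0,0,0,0,0.3,0,0,0,0,0,0,0.3,0,0,0,0,0,0,0.3,0,0,0,0,0,0,0.3,0,0,0,0,0,0,0.3,0,0,0,0,0,0,0.3]'

```text
time: 21.2
tool_pos: [0.5344, -0.022, 0.0406]
ee_rot: [-3.139, -0.002, 0.143]
wrist_force: [-1.7, 2.3, 14.1]
width: 0.0372
finger_force: 20.6
```

Run:
```python
from h import *
import cv2
a=robot.snapshot("scene")[140:260,250:390,::-1]
b=robot.snapshot("top")[125:245,260:400,::-1]
cv2.imwrite("pics/a4.png",cv2.resize(np.hstack([a,b]),None,fx=2.85,fy=2.85,interpolation=cv2.INTER_CUBIC))
o=robot.get_obs();print(o)
```

```text
{'time': 21.3, 'joint_positions': array([-0.14871712,  0.11367146,  1.60120683,  0.00484028,  1.42332057,
        1.27810442]), 'qvel': array([ 0.00371267, -0.0068369 , -0.00143099, -0.00016476,  0.01169972,
       -0.00065739]), 'joint_torque': array([-3.27416562e+00, -2.68283665e+01, -2.43927580e+01, -2.14997716e+00,
       -1.55179694e+00,  8.66405637e-03]), 'tool_pos': array([ 0.53518116, -0.02108686,  0.04225412]), 'ee_rot': array([-3.13798494, -0.00462994,  0.14326332]), 'wrist_force': array([-3.07873446,  5.60601596, 11.84270745]), 'wrist_torque': array([1.34831519, 0.66654466, 0.00853257]), 'finger_force': 26.347821225135704, 'width': 0.0310551641647017}
```

View pics/a4.png

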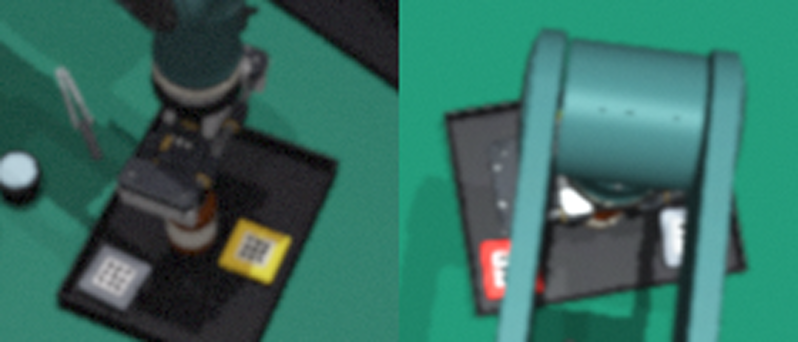

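The grip is slipping (width shrinking), so I open at once and look again.

Emit:
move_arm --motion '[0,0,0,0,0,0,1,0,0,0,0,0,0,1,0,0,0,0,0,0,1,0,0,0,0,0,0,1,0,0,0,0,0,0,1,0,0,0,0,0,0,1,0,0,0,0,0,0,1]'

```text
time: 21.88
tool_pos: [0.5333, -0.0234, 0.0385]
ee_rot: [-3.141, 0.001, 0.143]
wrist_force: [-0.6, -1.7, 0.2]
width: 0.0746
finger_force: 0.0
```

Run:
```python
from h import *
import cv2
a=robot.snapshot("scene")[160:250,270:370,::-1]
cv2.imwrite("pics/a5.png",cv2.resize(a,None,fx=6,fy=6,interpolation=cv2.INTER_CUBIC))
o=robot.get_obs();print(o["tool_pos"],o["wrist_force"],o["wrist_torque"],o["width"])
for s in(-1,1):
    for t in (-.008,.008):print(s,t,proj("scene",o["tool_pos"]+[.9898*t+s*.1425*.047,.1425*t-s*.047*.9898,0]))
```

```text
[ 0.53337518 -0.02341242  0.03864987] [ 0.3674116  -0.2491566   0.25968333] [ 0.01656817  0.03895743 -0.0080796 ] 0.07858601756486498
-1 -0.008 [320.98491236 202.1089294 ]
-1 0.008 [326.29029408 204.1174549 ]
1 -0.008 [306.96071925 229.11710806]
1 0.008 [312.41086449 231.25894658]
```

View pics/a5.png

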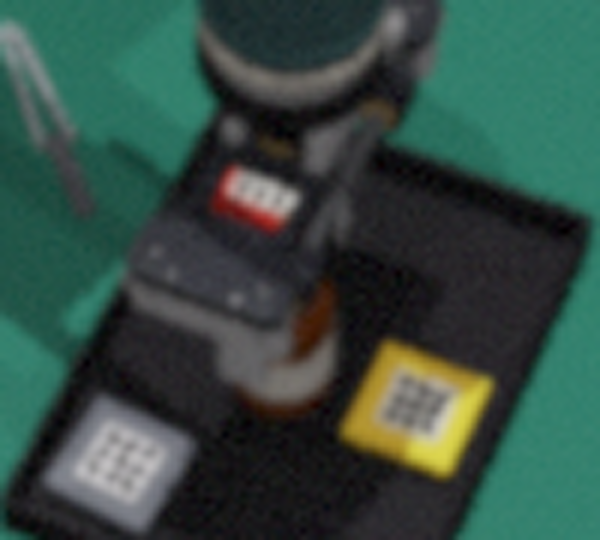

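Emit:
move_arm --motion '[0,0,0,0.02,0,0.03,1,0,0,0,0,0,0.05,1,0,0,0,0,0,0.05,1,0,0,0,0,0,0.04,1,0,0,0,0,0,0,1,0,0,0,0,0,0,1]'

```text
time: 22.43
tool_pos: [0.5351, -0.023, 0.0213]
ee_rot: [-3.141, 0.001, 0.143]
wrist_force: [-0.5, -0.6, 0.1]
width: 0.0939
finger_force: 0.0
```

Emit:
move_arm --motion '[0,0,0,0,0,0,0.45,0,0,0,0,0,0,0.45,0,0,0,0,0,0,0.45,0,0,0,0,0,0,0.45,0,0,0,0,0,0,0.45,0,0,0,0,0,0,0.45,0,0,0,0,0,0,0.45,0,0,0,0,0,0,0.45,0,0,0,0,0,0,0.45]'

```text
time: 23.18
tool_pos: [0.5356, -0.0227, 0.0222]
ee_rot: [-3.141, -0.0, 0.143]
wrist_force: [0.6, 1.0, 0.6]
width: 0.0451
finger_force: 29.9
```

Emit:
move_arm --motion '[0,0,0,0,0,-0.05,0.4,0,0,0,0,0,-0.1,0.4,0,0,0,0,0,-0.15,0.4,0,0,0,0,0,-0.15,0.4,0,0,0,0,0,-0.15,0.4,0,0,0,0,0,-0.1,0.4,0,0,0,0,0,-0.05,0.4,0,0,0,0,0,0,0.4,0,0,0,0,0,0,0.4]'

```text
time: 23.93
tool_pos: [0.5354, -0.0231, 0.0969]
ee_rot: [3.141, 0.0, 0.143]
wrist_force: [-0.2, 0.2, -2.1]
width: 0.0453
finger_force: 29.9
```

```bash
python3 -c "
from h import *
plan((.455,-.285,.097),(.455,-.285,.0215));print(robot.get_obs()['width'],robot.get_obs()['wrist_force'])"
```

```text
at [ 0.5354 -0.0231  0.0969] [3.1414e+00 3.0000e-04 1.4280e-01] 23.9333
(0.455, -0.285, 0.097) [-1.169e+00  2.478e+00 -1.000e-03] min rows 7.0
(0.455, -0.285, 0.0215) [ 0.    -0.     0.755] min rows 2.0
0.04534862315789325 [-0.21793026  0.16020397 -2.07562611]
```

Emit:
move_arm --motion '[0,0,0,-0.03,0.06,0,0.4,0,0,0,-0.05,0.12,0,0.4,0,0,0,-0.07,0.16,0,0.4,0,0,0,-0.07,0.16,0,0.4,0,0,0,-0.07,0.16,0,0.4,0,0,0,-0.07,0.16,0,0.4,0,0,0,-0.07,0.16,0,0.4,0,0,0,-0.07,0.16,0,0.4,0,0,0,-0.07,0.16,0,0.4,0,0,0,-0.07,0.16,0,0.4,0,0,0,-0.07,0.16,0,0.4,0,0,0,-0.07,0.16,0,0.4]'

```text
time: 24.93
tool_pos: [0.4822, -0.212, 0.0961]
ee_rot: [-3.141, 0.002, 0.142]
wrist_force: [-0.9, -0.7, -1.7]
width: 0.0448
finger_force: 29.9
```

Emit:
move_arm --motion '[0,0,0,-0.07,0.16,0,0.4,0,0,0,-0.07,0.16,0,0.4,0,0,0,-0.07,0.16,0,0.4,0,0,0,-0.05,0.12,0,0.4,0,0,0,-0.03,0.06,0,0.4,0,0,0,0,0,0,0.4,0,0,0,0,0,0.1,0.4,0,0,0,0,0,0.15,0.4,0,0,0,0,0,0.15,0.4,0,0,0,0,0,0.15,0.4,0,0,0,0,0,0.1,0.4,0,0,0,0,0,0.05,0.4]'

```text
time: 25.93
tool_pos: [0.4634, -0.278, 0.0245]
ee_rot: [-3.139, 0.003, 0.144]
wrist_force: [0.1, 0.3, -2.0]
width: 0.0453
finger_force: 29.9
```

Emit:
move_arm --motion '[0,0,0,0,0,0.02,0.4,0,0,0,0,0,0.01,0.4,0,0,0,0,0,0,0.4,0,0,0,0,0,0,0.4]'

```text
time: 26.27
tool_pos: [0.4651, -0.2802, 0.025]
ee_rot: [3.14, -0.001, 0.143]
wrist_force: [-0.5, 0.3, -2.3]
width: 0.0454
finger_force: 29.9
```

Emit:
move_arm --motion '[0,0,0,0,0,0.02,0.4,0,0,0,0,0,0.01,0.4,0,0,0,0,0,0.005,0.4,0,0,0,0,0,0,0.4,0,0,0,0,0,0,0.4]'

```text
time: 26.68
tool_pos: [0.4647, -0.28, 0.0211]
ee_rot: [3.141, -0.001, 0.143]
wrist_force: [-0.4, -0.2, 1.0]
width: 0.0451
finger_force: 29.9
```

Touched down. I release, rise and plan to the carrier.

Emit:
move_arm --motion '[0,0,0,0,0,0,1,0,0,0,0,0,0,1,0,0,0,0,0,0,1,0,0,0,0,0,0,1,0,0,0,0,0,0,1,0,0,0,0,0,0,1,0,0,0,0,0,-0.1,1,0,0,0,0,0,-0.2,1,0,0,0,0,0,-0.3,1,0,0,0,0,0,-0.3,1,0,0,0,0,0,-0.2,1,0,0,0,0,0,0,1]'

```text
time: 27.68
tool_pos: [0.4673, -0.282, 0.1376]
ee_rot: [3.133, -0.008, 0.143]
wrist_force: [0.1, -0.9, 0.6]
width: 0.0939
finger_force: 0.0
```

```bash
python3 -c "
from h import *
plan((.5975,-.0115,.11),(.5975,-.0115,.008))"
```

```text
at [ 0.4673 -0.282   0.1376] [ 3.1331 -0.0084  0.143 ] 27.6833
(0.5975, -0.0115, 0.11) [ 1.674 -2.492  0.276] min rows 8.0
(0.5975, -0.0115, 0.008) [ 0.   -0.    1.02] min rows 3.0
```

Emit:
move_arm --motion '[0,0,0,0.14,-0.208,0,1,0,0,0,0.14,-0.208,0,1,0,0,0,0.14,-0.208,0,1,0,0,0,0.14,-0.208,0,1,0,0,0,0.14,-0.208,0,1,0,0,0,0.14,-0.208,0,1,0,0,0,0.14,-0.208,0,1,0,0,0,0.14,-0.208,0,1,0,0,0,0.14,-0.208,0,1,0,0,0,0.14,-0.208,0,1,0,0,0,0.14,-0.208,0,1,0,0,0,0.14,-0.208,0,1]'

```text
time: 28.68
tool_pos: [0.595, -0.0076, 0.1296]
ee_rot: [-3.141, 0.002, 0.143]
wrist_force: [-0.3, -1.0, 0.5]
width: 0.0942
finger_force: 0.0
```

Emit:
move_arm --motion '[0,0,0,0,0,0.2,1,0,0,0,0,0,0.2,1,0,0,0,0,0,0.2,1,0,0,0,0,0,0.2,1,0,0,0,0,0,0.1,1,0,0,0,0,0,0,1,0,0,0,0,0,0,1]'

```text
time: 29.27
tool_pos: [0.5946, -0.0088, 0.0399]
ee_rot: [-3.141, 0.002, 0.143]
wrist_force: [-0.7, -0.4, 0.9]
width: 0.0938
finger_force: 0.0
```

Run:
```python
from h import *
import cv2
plan((.5975,-.0115,.008))
a=robot.snapshot("scene")[165:265,270:390,::-1]
cv2.imwrite("pics/a6.png",cv2.resize(a,None,fx=5.5,fy=5.5,interpolation=cv2.INTER_CUBIC))
```

```text
at [ 0.5946 -0.0088  0.0399] [-3.1413e+00  1.6000e-03  1.4280e-01] 29.2667
(0.5975, -0.0115, 0.008) [0.025 0.031 0.319] min rows 1.0
```

View pics/a6.png

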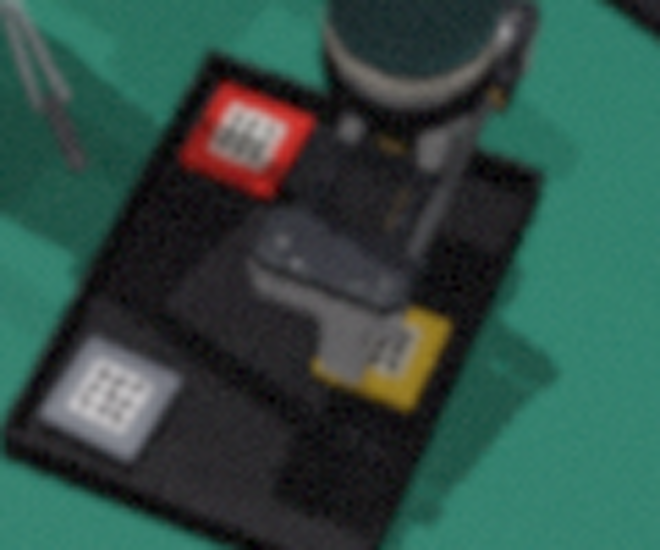

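The carrier sits under the finger span (near finger tip at crop (340,388), clear of the lid's near edge). I lower slowly.

Emit:
move_arm --motion '[0,0,0,0.025,0.03,0.1,1,0,0,0,0,0,0.1,1,0,0,0,0,0,0.07,1,0,0,0,0,0,0.03,1,0,0,0,0,0,0.02,1,0,0,0,0,0,0,1,0,0,0,0,0,0,1]'

```text
time: 29.9
tool_pos: [0.5981, -0.0114, 0.0086]
ee_rot: [3.141, -0.0, 0.143]
wrist_force: [0.0, 0.3, -0.7]
width: 0.0939
finger_force: 0.0
```

Emit:
move_arm --motion '[0,0,0,0,0,0.01,1,0,0,0,0,0,0,0.5,0,0,0,0,0,0,0.5,0,0,0,0,0,0,0.5,0,0,0,0,0,0,0.5,0,0,0,0,0,0,0.5,0,0,0,0,0,0,0.5,0,0,0,0,0,0,0.5,0,0,0,0,0,0,0.5,0,0,0,0,0,0,0.5,0,0,0,0,0,0,0.5]'

```text
time: 30.82
tool_pos: [0.5981, -0.0115, 0.0075]
ee_rot: [3.142, 0.0, 0.143]
wrist_force: [-0.9, 0.7, -0.1]
width: 0.047
finger_force: 0.0
```

Emit:
move_arm --motion '[0,0,0,0,0,0,1,0,0,0,0,0,0,1,0,0,0,0,0,0,1,0,0,0,0,0,0,1,0,0,0,0,0,0,1,0,0,0,0,0,0,1]'

```text
time: 31.32
tool_pos: [0.5981, -0.0114, 0.0076]
ee_rot: [3.141, 0.0, 0.143]
wrist_force: [0.2, -0.1, -0.6]
width: 0.0836
finger_force: 0.0
```

Run:
```python
from h import *
import cv2
p=np.array([.5946,-.0088,.0399])
for dz in(0,.013):
  for w in (.047,.0595):print(dz,w,proj("scene",p+[.1425*w,-.9898*w,dz]))
o=robot.get_obs();p=o["tool_pos"];print(p,o["width"])
for dz in(0,.013):
  for w in (.047,.0595):print(dz,w,proj("scene",p+[.1425*w,-.9898*w,dz]))
a=robot.snapshot("scene")[200:250,300:370,::-1]
cv2.imwrite("pics/a7.png",cv2.resize(a,None,fx=10,fy=10,interpolation=cv2.INTER_CUBIC))
```

```text
0 0.047 [332.09879006 236.69401242]
0 0.0595 [330.25799886 240.49294025]
0.013 0.047 [332.28129806 234.33148355]
0.013 0.0595 [330.42636119 238.15052617]
[ 0.59805163 -0.01144227  0.00755404] 0.08355963829822383
0 0.047 [332.24462368 243.7486194 ]
0 0.0595 [330.43790111 247.50998669]
0.013 0.047 [332.42496657 241.48523807]
0.013 0.0595 [330.60461964 245.26649695]
```

View pics/a7.png

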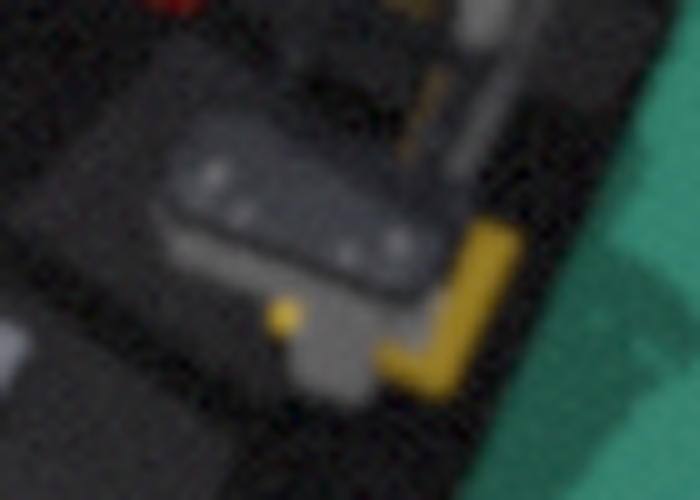

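The finger tip shows at scene (333.5,240.5), about 5 px higher than the pose predicts. The real tips therefore sit at least 13 mm above the reported TCP, which also explains the high grips. I feel downwards in small steps.

Emit:
move_arm --motion '[0,0,0,0,0,0.03,1,0,0,0,0,0,0.03,1,0,0,0,0,0,0.02,1,0,0,0,0,0,0,1,0,0,0,0,0,0,1]'

```text
time: 31.78
tool_pos: [0.5978, -0.0114, -0.0009]
ee_rot: [-3.142, 0.001, 0.143]
wrist_force: [0.1, -0.3, 0.6]
width: 0.0942
finger_force: 0.0
```

Emit:
move_arm --motion '[0,0,0,0,0,0.02,1,0,0,0,0,0,0,1,0,0,0,0,0,0,1]'

```text
time: 32.03
tool_pos: [0.598, -0.0115, -0.0025]
ee_rot: [3.142, 0.0, 0.143]
wrist_force: [0.9, 1.1, 0.2]
width: 0.0941
finger_force: 0.0
```

Emit:
move_arm --motion '[0,0,0,0,0,0.03,1,0,0,0,0,0,0.02,1,0,0,0,0,0,0,1,0,0,0,0,0,0,1]'

```text
time: 32.37
tool_pos: [0.5978, -0.0114, -0.0078]
ee_rot: [-3.142, 0.001, 0.143]
wrist_force: [-0.4, 0.3, -0.2]
width: 0.0939
finger_force: 0.0
```

Emit:
move_arm --motion '[0,0,0,0,0,0.02,1,0,0,0,0,0,0,1,0,0,0,0,0,0,1]'

```text
time: 32.62
tool_pos: [0.598, -0.0115, -0.0096]
ee_rot: [3.142, 0.0, 0.143]
wrist_force: [-0.2, 0.6, -0.0]
width: 0.0939
finger_force: 0.0
```

Emit:
move_arm --motion '[0,0,0,0,0,0.02,1,0,0,0,0,0,0,1,0,0,0,0,0,0,1]'

```text
time: 32.87
tool_pos: [0.5979, -0.0115, -0.0116]
ee_rot: [-3.142, 0.0, 0.143]
wrist_force: [-1.1, 0.0, -0.1]
width: 0.0943
finger_force: 0.0
```

Emit:
move_arm --motion '[0,0,0,0,0,0.02,1,0,0,0,0,0,0,1,0,0,0,0,0,0,1]'

```text
time: 33.12
tool_pos: [0.5979, -0.0115, -0.0136]
ee_rot: [3.142, 0.0, 0.143]
wrist_force: [-0.2, -0.1, 0.5]
width: 0.0938
finger_force: 0.0
```

Emit:
move_arm --motion '[0,0,0,0,0,0.01,1,0,0,0,0,0,0,1,0,0,0,0,0,0,1]'

```text
time: 33.37
tool_pos: [0.598, -0.0115, -0.0145]
ee_rot: [3.142, 0.0, 0.143]
wrist_force: [1.0, 0.6, 0.2]
width: 0.0938
finger_force: 0.0
```

Emit:
move_arm --motion '[0,0,0,0,0,0.01,1,0,0,0,0,0,0,1,0,0,0,0,0,0,1]'

```text
time: 33.62
tool_pos: [0.598, -0.0115, -0.0155]
ee_rot: [3.142, 0.0, 0.143]
wrist_force: [0.5, -0.8, 0.5]
width: 0.0942
finger_force: 0.0
```

Emit:
move_arm --motion '[0,0,0,0,0,0,0.5,0,0,0,0,0,0,0.5,0,0,0,0,0,0,0.5,0,0,0,0,0,0,0.5,0,0,0,0,0,0,0.5,0,0,0,0,0,0,0.5,0,0,0,0,0,0,0.5,0,0,0,0,0,0,0.5,0,0,0,0,0,0,0.5,0,0,0,0,0,0,0.5]'

```text
time: 34.45
tool_pos: [0.5981, -0.0114, -0.0154]
ee_rot: [3.142, -0.0, 0.143]
wrist_force: [0.5, 0.5, -0.6]
width: 0.0496
finger_force: 30.0
```

Emit:
move_arm --motion '[0,0,0,0,0,-0.03,0.5,0,0,0,0,0,-0.07,0.5,0,0,0,0,0,-0.15,0.5,0,0,0,0,0,-0.15,0.5,0,0,0,0,0,-0.15,0.5,0,0,0,0,0,-0.15,0.5,0,0,0,0,0,-0.15,0.5,0,0,0,0,0,-0.1,0.5,0,0,0,0,0,-0.05,0.5,0,0,0,0,0,0,0.5,0,0,0,0,0,0,0.5]'

```text
time: 35.37
tool_pos: [0.5979, -0.0114, 0.0844]
ee_rot: [3.142, 0.0, 0.143]
wrist_force: [0.1, 0.0, -1.1]
width: 0.0488
finger_force: 30.0
```

Run:
```python
from h import *
import cv2
for n,(x0,y0,x1,y1) in(("top",(160,210,215,265)),("scene",(330,100,380,140))):
    g=cv2.imread(f"pics/{n}0.png")[y0:y1,x0:x1].min(2)
    m=(g>170).astype(np.uint8)
    k,l,st,c=cv2.connectedComponentsWithStats(m);i=1+st[1:,4].argmax()
    q=c[i]+[x0,y0];print(n,q,st[i],atz(n,q,.02))
    if n=="top":t=q
print(tri(t,q))
plan((.43,.1,.085),(.4325,.3492,.085));o=robot.get_obs();print(o["width"],o["finger_force"])
```

```text
top [186.18292683 237.20470383] [   7    9   39   38 1148] [0.43203665 0.35187592 0.02      ]
scene [352.87337058 118.36126629] [  8   7  31  23 537] [0.43343635 0.35063948 0.02      ]
[0.43221204 0.3528942  0.01706896]
at [ 0.5979 -0.0114  0.0844] [3.1416e+00 3.0000e-04 1.4290e-01] 35.3667
(0.43, 0.1, 0.085) [-1.503 -1.342 -0.006] min rows 5.0
(0.4325, 0.3492, 0.085) [ 0.38  -2.463 -0.   ] min rows 6.0
0.04876990418647667 29.999927580356598
```

Emit:
move_arm --motion '[0,0,0,-0.15,-0.134,0,0.5,0,0,0,-0.15,-0.134,0,0.5,0,0,0,-0.15,-0.134,0,0.5,0,0,0,-0.15,-0.134,0,0.5,0,0,0,-0.15,-0.134,0,0.5,0,0,0,-0.15,-0.134,0,0.5,0,0,0,-0.15,-0.134,0,0.5,0,0,0,-0.15,-0.134,0,0.5,0,0,0,-0.15,-0.134,0,0.5,0,0,0,-0.15,-0.134,0,0.5]'

```text
time: 36.2
tool_pos: [0.4286, 0.1002, 0.0831]
ee_rot: [-3.142, 0.003, 0.143]
wrist_force: [-0.0, -0.0, -0.8]
width: 0.0489
finger_force: 30.0
```

Emit:
move_arm --motion '[0,0,0.108,0,0,0,0.5,0,0,0.108,0,0,0,0.5,0,0,0.108,0,0,0,0.5,0,0,0.108,0,0,0,0.5,0,0,0,0,0,0,0.5,0,0,0,0,0,0,0.5]'

```text
time: 36.7
tool_pos: [0.4297, 0.0998, 0.0835]
ee_rot: [3.141, 0.002, -0.194]
wrist_force: [-0.5, 0.4, -0.3]
width: 0.0485
finger_force: 30.0
```

```bash
python3 -c "
from h import *
plan((.433,.3512,.085),(.433,.3512,.01));o=robot.get_obs();print(o['width'],o['finger_force'])"
```

```text
at [0.4297 0.0998 0.0835] [ 3.1409e+00  2.0000e-03 -1.9420e-01] 36.7
(0.433, 0.3512, 0.085) [-0.453 -2.473 -0.015] min rows 7.0
(0.433, 0.3512, 0.01) [ 0.   -0.    0.75] min rows 2.0
0.04849006846043463 30.00010997056961
```

Emit:
move_arm --motion '[0,0,0,-0.03,-0.15,0,0.5,0,0,0,-0.04,-0.23,0,0.5,0,0,0,-0.04,-0.23,0,0.5,0,0,0,-0.04,-0.23,0,0.5,0,0,0,-0.04,-0.23,0,0.5,0,0,0,-0.04,-0.23,0,0.5,0,0,0,-0.04,-0.23,0,0.5,0,0,0,-0.04,-0.23,0,0.5,0,0,0,-0.04,-0.23,0,0.5,0,0,0,-0.04,-0.23,0,0.5,0,0,0,-0.04,-0.16,0,0.5,0,0,0,-0.02,-0.09,0,0.5]'

```text
time: 37.7
tool_pos: [0.434, 0.3525, 0.0836]
ee_rot: [3.141, 0.001, -0.193]
wrist_force: [-0.0, -0.3, 0.5]
width: 0.0488
finger_force: 30.0
```

Emit:
move_arm --motion '[0,0,0,0,0,0,0.5,0,0,0,0,0,0,0.5,0,0,0,0,0,0,0.5]'

```text
time: 37.95
tool_pos: [0.4346, 0.3498, 0.0842]
ee_rot: [3.14, 0.0, -0.197]
wrist_force: [-0.1, -0.1, -0.3]
width: 0.049
finger_force: 30.0
```

```bash
python3 -c "
from h import *
plan((.433,.3512,.0005));o=robot.get_obs();print(o['width'],o['finger_force'])"
```

```text
at [0.4346 0.3498 0.0842] [ 3.1405e+00  2.0000e-04 -1.9660e-01] 37.95
(0.433, 0.3512, 0.0005) [-0.018 -0.01   0.837] min rows 3.0
0.04901131751071185 29.999772012233734
```

Emit:
move_arm --motion '[0,0,0,-0.015,-0.01,0.1,0.5,0,0,0,0,0,0.15,0.5,0,0,0,0,0,0.15,0.5,0,0,0,0,0,0.15,0.5,0,0,0,0,0,0.1,0.5,0,0,0,0,0,0.06,0.5,0,0,0,0,0,0.04,0.5,0,0,0,0,0,0.02,0.5,0,0,0,0,0,0,0.5,0,0,0,0,0,0,0.5]'

```text
time: 38.78
tool_pos: [0.4338, 0.3524, 0.0083]
ee_rot: [-3.141, -0.001, -0.196]
wrist_force: [-0.2, 0.2, -0.7]
width: 0.0492
finger_force: 30.0
```

Emit:
move_arm --motion '[0,0,0,0,0,0.02,0.5,0,0,0,0,0,0,0.5,0,0,0,0,0,0,0.5]'

```text
time: 39.03
tool_pos: [0.4335, 0.3522, 0.0058]
ee_rot: [-3.141, -0.0, -0.196]
wrist_force: [0.2, -0.3, -0.2]
width: 0.0491
finger_force: 30.0
```

Emit:
move_arm --motion '[0,0,0,0,0.005,0.02,0.5,0,0,0,0,0,0.01,0.5,0,0,0,0,0,0.01,0.5,0,0,0,0,0,0,0.5,0,0,0,0,0,0,0.5]'

```text
time: 39.45
tool_pos: [0.4331, 0.3516, 0.0014]
ee_rot: [3.141, 0.0, -0.196]
wrist_force: [0.3, -0.4, -0.1]
width: 0.049
finger_force: 30.0
```

Emit:
move_arm --motion '[0,0,0,0,0,0.005,0.5,0,0,0,0,0,0,0.5,0,0,0,0,0,0,0.5]'

```text
time: 39.7
tool_pos: [0.4332, 0.3517, 0.001]
ee_rot: [3.142, -0.0, -0.196]
wrist_force: [-0.8, -0.1, 0.1]
width: 0.0486
finger_force: 30.0
```

Emit:
move_arm --motion '[0,0,0,0,0,0.01,0.5,0,0,0,0,0,0,0.5,0,0,0,0,0,0,0.5]'

```text
time: 39.95
tool_pos: [0.4335, 0.3518, 0.0005]
ee_rot: [-3.141, -0.001, -0.196]
wrist_force: [-0.8, -0.4, 2.6]
width: 0.0492
finger_force: 30.0
```

Emit:
move_arm --motion '[0,0,0,0,0,0.005,0.5,0,0,0,0,0,0,0.5,0,0,0,0,0,0,0.5]'

```text
time: 40.2
tool_pos: [0.4335, 0.3518, 0.0005]
ee_rot: [-3.141, -0.001, -0.196]
wrist_force: [-1.3, -0.6, 5.2]
width: 0.0492
finger_force: 30.0
```

Contact as predicted. I release, rise, back away and rotate to yaw 8.2°.

Emit:
move_arm --motion '[0,0,0,0,0,-0.005,0.6,0,0,0,0,0,0,0.7,0,0,0,0,0,0,0.8,0,0,0,0,0,0,0.9,0,0,0,0,0,0,0.9,0,0,0,0,0,0,0.9,0,0,0,0,0,0,0.9,0,0,0,0,0,-0.1,0.9,0,0,0,0,0,-0.2,1,0,0,0,0,0,-0.3,1,0,0,0,0,0,-0.3,1,0,0,0,0,0,-0.2,1]'

```text
time: 41.2
tool_pos: [0.4343, 0.3524, 0.1142]
ee_rot: [-3.138, -0.003, -0.196]
wrist_force: [0.3, 1.2, -0.1]
width: 0.0937
finger_force: 0.0
```

Emit:
move_arm --motion '[0,0,0,0.04,0.23,-0.05,1,0,0,0,0.04,0.23,-0.05,1,0,0,0,0.04,0.23,0,1,0,0,0,0.04,0.23,0,1,0,0,0,0.04,0.23,0,1,0,0,0,0.04,0.23,0,1,0,0,0,0.04,0.23,0,1,0,0,0,0.04,0.23,0,1,0,0,0,0.04,0.23,0,1,0,0,0,0.04,0.23,0,1,0,0,0,0.04,0.23,0,1,0,0,0,0,0,0,1]'

```text
time: 42.2
tool_pos: [0.4272, 0.0918, 0.1211]
ee_rot: [3.14, -0.002, -0.201]
wrist_force: [-0.1, 1.0, 0.3]
width: 0.0938
finger_force: 0.0
```

Emit:
move_arm --motion '[0,0,-0.108,0,0,0,1,0,0,-0.108,0,0,0,1,0,0,-0.108,0,0,0,1,0,0,-0.108,0,0,0,1,0,0,0,0,0,0,1,0,0,0,0,0,0,1]'

```text
time: 42.7
tool_pos: [0.4271, 0.0955, 0.1206]
ee_rot: [-3.141, -0.001, 0.141]
wrist_force: [-0.2, 0.6, -0.6]
width: 0.094
finger_force: 0.0
```

Run:
```python
from h import *
import cv2
plan((.4647,-.28,.13),(.4647,-.28,.015))
a=robot.snapshot("scene")[90:160,315:415,::-1]
b=robot.snapshot("top")[205:275,150:250,::-1]
c=robot.snapshot("scene")[200:400,160:350,::-1];c=cv2.resize(c,None,fx=1.5,fy=1.5)
d=robot.snapshot("top")[100:300,380:570,::-1];d=cv2.resize(d,None,fx=1.5,fy=1.5)
u=cv2.resize(np.hstack([a,b]),None,fx=3.8,fy=3.8,interpolation=cv2.INTER_CUBIC);v=np.hstack([c,d])
v=cv2.copyMakeBorder(v,0,0,0,u.shape[1]-v.shape[1],0)
cv2.imwrite("pics/a8.png",np.vstack([u,v]))
```

```text
at [0.4271 0.0955 0.1206] [-3.1414e+00 -8.0000e-04  1.4120e-01] 42.7
(0.4647, -0.28, 0.13) [-0.157  3.771 -0.094] min rows 10.0
(0.4647, -0.28, 0.015) [ 0.   -0.    1.15] min rows 3.0
```

View pics/a8.png

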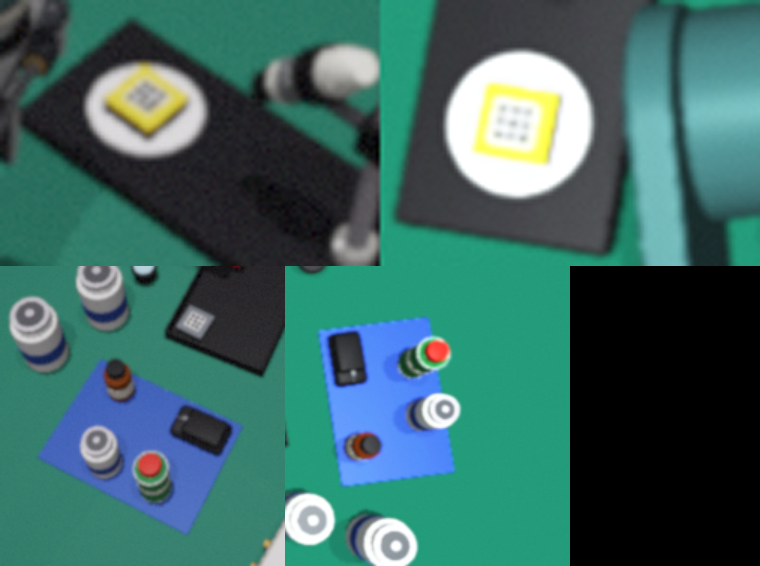

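Carrier lies lid up, centred on the plate (lid at crop (518,122), plate (519,124)), and all three bottles stand on the mat. Next I return the amber bottle.

Emit:
move_arm --motion '[0,0,0,-0.01,0.3,0,1,0,0,0,-0.01,0.3,0,1,0,0,0,-0.01,0.3,0,1,0,0,0,-0.01,0.3,0,1,0,0,0,-0.01,0.3,0,1,0,0,0,-0.01,0.3,0,1,0,0,0,-0.01,0.3,0,1,0,0,0,-0.01,0.3,0,1,0,0,0,-0.01,0.3,0,1,0,0,0,-0.01,0.3,0,1,0,0,0,-0.03,0.3,0,1,0,0,0,-0.03,0.3,0,1]'

```text
time: 43.9
tool_pos: [0.4624, -0.2652, 0.12]
ee_rot: [-3.141, -0.0, 0.142]
wrist_force: [0.7, 1.1, -0.4]
width: 0.094
finger_force: 0.0
```

Emit:
move_arm --motion '[0,0,0,0,0.17,0,1,0,0,0,0,0,0,1,0,0,0,0,0,0,1,0,0,0,0,0,0,1]'

```text
time: 44.23
tool_pos: [0.4647, -0.2796, 0.1199]
ee_rot: [-3.141, 0.0, 0.143]
wrist_force: [-0.2, 0.6, 0.3]
width: 0.0938
finger_force: 0.0
```

```bash
python3 -c "
from h import *
plan((.4649,-.28,.021))"
```

```text
at [ 0.4647 -0.2796  0.1199] [-3.1406e+00  3.0000e-04  1.4290e-01] 44.2333
(0.4649, -0.28, 0.021) [0.001 0.004 0.989] min rows 3.0
```

Emit:
move_arm --motion '[0,0,0,0,0,0.1,1,0,0,0,0,0,0.2,1,0,0,0,0,0,0.2,1,0,0,0,0,0,0.2,1,0,0,0,0,0,0.2,1,0,0,0,0,0,0.09,1,0,0,0,0,0,0,1,0,0,0,0,0,0,1,0,0,0,0,0,0,1]'

```text
time: 44.98
tool_pos: [0.4658, -0.2807, 0.0225]
ee_rot: [3.14, -0.002, 0.143]
wrist_force: [0.7, -0.4, 0.4]
width: 0.094
finger_force: 0.0
```

Emit:
move_arm --motion '[0,0,0,0,0,0,0.4,0,0,0,0,0,0,0.4,0,0,0,0,0,0,0.4,0,0,0,0,0,0,0.4,0,0,0,0,0,0,0.4,0,0,0,0,0,0,0.4,0,0,0,0,0,0,0.4,0,0,0,0,0,0,0.4,0,0,0,0,0,0,0.4,0,0,0,0,0,0,0.4,0,0,0,0,0,0,0.4]'

```text
time: 45.9
tool_pos: [0.4648, -0.2802, 0.021]
ee_rot: [-3.141, 0.0, 0.143]
wrist_force: [0.2, 1.4, 0.8]
width: 0.0452
finger_force: 29.9
```

Emit:
move_arm --motion '[0,0,0,0,0,-0.05,0.4,0,0,0,0,0,-0.1,0.4,0,0,0,0,0,-0.15,0.4,0,0,0,0,0,-0.15,0.4,0,0,0,0,0,-0.15,0.4,0,0,0,0,0,-0.1,0.4,0,0,0,0,0,-0.05,0.4,0,0,0,0,0,0,0.4,0,0,0,0,0,0,0.4]'

```text
time: 46.65
tool_pos: [0.4647, -0.2805, 0.0959]
ee_rot: [3.141, 0.0, 0.143]
wrist_force: [-0.1, 0.8, -2.2]
width: 0.0449
finger_force: 29.9
```

```bash
python3 -c "
from h import *
plan((.5345,-.0225,.096),(.5345,-.0225,.022))"
```

```text
at [ 0.4647 -0.2805  0.0959] [3.1415e+00 2.0000e-04 1.4290e-01] 46.65
(0.5345, -0.0225, 0.096) [ 1.058e+00 -2.454e+00 -1.000e-03] min rows 7.0
(0.5345, -0.0225, 0.022) [ 0.   -0.    0.74] min rows 2.0
```

Emit:
move_arm --motion '[0,0,0,0.03,-0.06,0,0.4,0,0,0,0.05,-0.12,0,0.4,0,0,0,0.07,-0.16,0,0.4,0,0,0,0.07,-0.16,0,0.4,0,0,0,0.07,-0.16,0,0.4,0,0,0,0.07,-0.16,0,0.4,0,0,0,0.07,-0.16,0,0.4,0,0,0,0.07,-0.16,0,0.4,0,0,0,0.07,-0.16,0,0.4,0,0,0,0.07,-0.16,0,0.4,0,0,0,0.07,-0.16,0,0.4,0,0,0,0.07,-0.16,0,0.4]'

```text
time: 47.65
tool_pos: [0.5162, -0.0909, 0.0952]
ee_rot: [-3.14, 0.001, 0.144]
wrist_force: [0.1, 0.5, -1.1]
width: 0.0448
finger_force: 29.9
```

Emit:
move_arm --motion '[0,0,0,0.07,-0.16,0,0.4,0,0,0,0.07,-0.16,0,0.4,0,0,0,0.06,-0.15,0,0.4,0,0,0,0.05,-0.12,0,0.4,0,0,0,0.03,-0.06,0,0.4,0,0,0,0,0,0,0.4,0,0,0,0,0,0,0.4,0,0,0,0,0,0,0.4]'

```text
time: 48.32
tool_pos: [0.5349, -0.0254, 0.0959]
ee_rot: [3.141, 0.001, 0.142]
wrist_force: [-0.4, -0.2, -1.3]
width: 0.0451
finger_force: 29.9
```

```bash
python3 -c "
from h import *
plan((.5345,-.0225,.022))"
```

```text
at [ 0.5349 -0.0254  0.0959] [3.1411e+00 5.0000e-04 1.4240e-01] 48.3167
(0.5345, -0.0225, 0.022) [-0.    -0.03   0.739] min rows 2.0
```

Emit:
move_arm --motion '[0,0,0,0,-0.03,0.08,0.4,0,0,0,0,0,0.15,0.4,0,0,0,0,0,0.15,0.4,0,0,0,0,0,0.15,0.4,0,0,0,0,0,0.1,0.4,0,0,0,0,0,0.05,0.4,0,0,0,0,0,0.02,0.4,0,0,0,0,0,0,0.4,0,0,0,0,0,0,0.4]'

```text
time: 49.07
tool_pos: [0.5354, -0.0222, 0.0268]
ee_rot: [3.141, -0.001, 0.143]
wrist_force: [-0.7, 0.5, -0.9]
width: 0.0447
finger_force: 29.9
```

Emit:
move_arm --motion '[0,0,0,0,0,0.01,0.4,0,0,0,0,0,0,0.4,0,0,0,0,0,0,0.4]'

```text
time: 49.32
tool_pos: [0.5352, -0.022, 0.0257]
ee_rot: [3.141, -0.001, 0.143]
wrist_force: [-0.1, 0.3, -2.8]
width: 0.045
finger_force: 29.9
```

Emit:
move_arm --motion '[0,0,0,-0.005,0,0.02,0.4,0,0,0,0,0,0.01,0.4,0,0,0,0,0,0.007,0.4,0,0,0,0,0,0,0.4,0,0,0,0,0,0,0.4]'

```text
time: 49.73
tool_pos: [0.5346, -0.0219, 0.022]
ee_rot: [3.141, -0.001, 0.143]
wrist_force: [-1.1, 2.1, 1.6]
width: 0.0454
finger_force: 29.9
```

Landed. Release, rise, go to the dispenser on the mat (0.516, -0.395), this time gripping lower.

Emit:
move_arm --motion '[0,0,0,0,0,0,1,0,0,0,0,0,0,1,0,0,0,0,0,0,1,0,0,0,0,0,0,1,0,0,0,0,0,0,1,0,0,0,0,0,0,1,0,0,0,0,0,-0.1,1,0,0,0,0,0,-0.2,1,0,0,0,0,0,-0.3,1,0,0,0,0,0,-0.3,1,0,0,0,0,0,-0.2,1,0,0,0,0,0,0,1]'

```text
time: 50.73
tool_pos: [0.5378, -0.0225, 0.1383]
ee_rot: [3.138, -0.011, 0.143]
wrist_force: [0.9, 0.5, 0.2]
width: 0.0945
finger_force: 0.0
```

```bash
python3 -c "
from h import *
plan((.516,-.395,.14),(.516,-.395,.033))"
```

```text
at [ 0.5378 -0.0225  0.1383] [ 3.1381 -0.0114  0.1429] 50.7333
(0.516, -0.395, 0.14) [-0.747  3.656 -0.017] min rows 9.0
(0.516, -0.395, 0.033) [ 0.   -0.    1.07] min rows 3.0
```

Emit:
move_arm --motion '[0,0,0,-0.052,0.28,0,1,0,0,0,-0.052,0.28,0,1,0,0,0,-0.052,0.28,0,1,0,0,0,-0.052,0.28,0,1,0,0,0,-0.052,0.28,0,1,0,0,0,-0.052,0.28,0,1,0,0,0,-0.052,0.28,0,1,0,0,0,-0.052,0.28,0,1,0,0,0,-0.052,0.28,0,1,0,0,0,-0.052,0.28,0,1,0,0,0,-0.052,0.28,0,1,0,0,0,-0.05,0.28,0,1]'

```text
time: 51.73
tool_pos: [0.5198, -0.3645, 0.1303]
ee_rot: [-3.14, 0.001, 0.143]
wrist_force: [-0.3, -0.9, 0.8]
width: 0.094
finger_force: 0.0
```

Emit:
move_arm --motion '[0,0,0,-0.1,0.296,0,1,0,0,0,0,0,0,1,0,0,0,0,0,0,1,0,0,0,0,0,0,1]'

```text
time: 52.07
tool_pos: [0.5146, -0.3935, 0.1305]
ee_rot: [-3.14, 0.001, 0.143]
wrist_force: [0.1, -0.2, -0.3]
width: 0.094
finger_force: 0.0
```

```bash
python3 -c "
from h import *
plan((.516,-.395,.033))"
```

```text
at [ 0.5146 -0.3935  0.1305] [-3.1399e+00  7.0000e-04  1.4270e-01] 52.0667
(0.516, -0.395, 0.033) [0.012 0.017 0.975] min rows 3.0
```

Emit:
move_arm --motion '[0,0,0,0.012,0.017,0.1,1,0,0,0,0,0,0.2,1,0,0,0,0,0,0.2,1,0,0,0,0,0,0.2,1,0,0,0,0,0,0.2,1,0,0,0,0,0,0.075,1,0,0,0,0,0,0,1,0,0,0,0,0,0,1,0,0,0,0,0,0,1]'

```text
time: 52.82
tool_pos: [0.5173, -0.3959, 0.0356]
ee_rot: [3.139, -0.002, 0.144]
wrist_force: [-0.1, -1.1, 0.2]
width: 0.0942
finger_force: 0.0
```

Emit:
move_arm --motion '[0,0,0,0,0,0,0.5,0,0,0,0,0,0,0.5,0,0,0,0,0,0,0.5,0,0,0,0,0,0,0.5,0,0,0,0,0,0,0.5,0,0,0,0,0,0,0.5,0,0,0,0,0,0,0.5,0,0,0,0,0,0,0.5,0,0,0,0,0,0,0.5,0,0,0,0,0,0,0.5]'

```text
time: 53.65
tool_pos: [0.5163, -0.3954, 0.034]
ee_rot: [-3.141, -0.0, 0.143]
wrist_force: [-0.3, 0.9, -0.2]
width: 0.0548
finger_force: 30.0
```

Emit:
move_arm --motion '[0,0,0,0,0,-0.05,0.5,0,0,0,0,0,-0.1,0.5,0,0,0,0,0,-0.15,0.5,0,0,0,0,0,-0.15,0.5,0,0,0,0,0,-0.15,0.5,0,0,0,0,0,-0.1,0.5,0,0,0,0,0,-0.05,0.5,0,0,0,0,0,0,0.5,0,0,0,0,0,0,0.5]'

```text
time: 54.4
tool_pos: [0.5161, -0.3956, 0.1086]
ee_rot: [-3.141, 0.0, 0.143]
wrist_force: [0.2, -0.2, -2.1]
width: 0.055
finger_force: 30.0
```

```bash
python3 -c "
from h import *
plan((.6045,-.077,.109),(.6045,-.077,.035))"
```

```text
at [ 0.5161 -0.3956  0.1086] [-3.1414e+00  3.0000e-04  1.4290e-01] 54.4
(0.6045, -0.077, 0.109) [ 1.328 -3.028 -0.004] min rows 8.0
(0.6045, -0.077, 0.035) [ 0.   -0.    0.74] min rows 2.0
```

Emit:
move_arm --motion '[0,0,0,0.03,-0.05,0,0.5,0,0,0,0.05,-0.12,0,0.5,0,0,0,0.07,-0.16,0,0.5,0,0,0,0.07,-0.16,0,0.5,0,0,0,0.07,-0.16,0,0.5,0,0,0,0.07,-0.16,0,0.5,0,0,0,0.07,-0.16,0,0.5,0,0,0,0.07,-0.16,0,0.5,0,0,0,0.07,-0.16,0,0.5,0,0,0,0.07,-0.16,0,0.5,0,0,0,0.07,-0.16,0,0.5,0,0,0,0.07,-0.16,0,0.5]'

```text
time: 55.4
tool_pos: [0.5682, -0.2062, 0.1085]
ee_rot: [-3.14, 0.001, 0.144]
wrist_force: [-0.3, -1.0, -1.9]
width: 0.0552
finger_force: 30.0
```

Emit:
move_arm --motion '[0,0,0,0.07,-0.16,0,0.5,0,0,0,0.07,-0.16,0,0.5,0,0,0,0.07,-0.16,0,0.5,0,0,0,0.07,-0.16,0,0.5,0,0,0,0.07,-0.16,0,0.5,0,0,0,0.07,-0.16,0,0.5,0,0,0,0.07,-0.16,0,0.5,0,0,0,0.04,-0.09,0,0.5,0,0,0,0.02,-0.05,0,0.5,0,0,0,0,0,0,0.5,0,0,0,0,0,0,0.5,0,0,0,0,0,0,0.5]'

```text
time: 56.4
tool_pos: [0.6045, -0.0774, 0.1088]
ee_rot: [3.141, 0.0, 0.142]
wrist_force: [0.4, 1.7, -2.0]
width: 0.0553
finger_force: 30.0
```

```bash
python3 -c "
from h import *
plan((.6045,-.077,.035))"
```

```text
at [ 0.6045 -0.0774  0.1088] [3.1411e+00 3.0000e-04 1.4220e-01] 56.4
(0.6045, -0.077, 0.035) [ 0.001 -0.004  0.738] min rows 2.0
```

Emit:
move_arm --motion '[0,0,0,0,0,0.08,0.5,0,0,0,0,0,0.15,0.5,0,0,0,0,0,0.15,0.5,0,0,0,0,0,0.15,0.5,0,0,0,0,0,0.1,0.5,0,0,0,0,0,0.05,0.5,0,0,0,0,0,0.02,0.5,0,0,0,0,0,0,0.5,0,0,0,0,0,0,0.5]'

```text
time: 57.15
tool_pos: [0.6054, -0.0771, 0.0397]
ee_rot: [3.141, -0.001, 0.143]
wrist_force: [-0.2, -0.2, -1.7]
width: 0.0553
finger_force: 30.0
```

Emit:
move_arm --motion '[0,0,0,0,0,0.01,0.5,0,0,0,0,0,0.01,0.5,0,0,0,0,0,0,0.5,0,0,0,0,0,0,0.5]'

```text
time: 57.48
tool_pos: [0.6049, -0.0768, 0.0372]
ee_rot: [3.141, -0.001, 0.143]
wrist_force: [-1.5, 0.1, -2.8]
width: 0.0552
finger_force: 30.0
```

Emit:
move_arm --motion '[0,0,0,0,0,0.01,0.5,0,0,0,0,0,0.01,0.5,0,0,0,0,0,0.005,0.5,0,0,0,0,0,0,0.5,0,0,0,0,0,0,0.5]'

```text
time: 57.9
tool_pos: [0.6051, -0.0768, 0.035]
ee_rot: [3.141, -0.001, 0.143]
wrist_force: [-0.3, 0.0, 1.5]
width: 0.0553
finger_force: 30.0
```

Emit:
move_arm --motion '[0,0,0,0,0,0,1,0,0,0,0,0,0,1,0,0,0,0,0,0,1,0,0,0,0,0,0,1,0,0,0,0,0,0,1,0,0,0,0,0,0,1,0,0,0,0,0,-0.1,1,0,0,0,0,0,-0.2,1,0,0,0,0,0,-0.3,1,0,0,0,0,0,-0.3,1,0,0,0,0,0,-0.2,1,0,0,0,0,0,-0.1,1]'

```text
time: 58.9
tool_pos: [0.6066, -0.0772, 0.1596]
ee_rot: [3.139, -0.007, 0.143]
wrist_force: [0.2, -0.9, -0.0]
width: 0.0941
finger_force: 0.0
```

Emit:
move_arm --motion '[0,0,0,-0.03,0.24,0,1,0,0,0,-0.03,0.24,0,1,0,0,0,-0.03,0.24,0,1,0,0,0,-0.03,0.24,0,1,0,0,0,-0.03,0.24,0,1,0,0,0,-0.03,0.24,0,1,0,0,0,-0.03,0.24,0,1,0,0,0,-0.03,0.24,0,1,0,0,0,-0.03,0.24,0,1,0,0,0,-0.03,0.24,0,1,0,0,0,-0.03,0.24,0,1,0,0,0,-0.03,0.24,0,1]'

```text
time: 59.9
tool_pos: [0.6097, -0.368, 0.1536]
ee_rot: [-3.141, 0.001, 0.143]
wrist_force: [-0.4, -0.8, 0.4]
width: 0.0944
finger_force: 0.0
```

Emit:
move_arm --motion '[0,0,0,-0.04,0.18,0,1,0,0,0,0,0,0,1,0,0,0,0,0,0,1,0,0,0,0,0,0,1]'

```text
time: 60.23
tool_pos: [0.6088, -0.3842, 0.154]
ee_rot: [-3.14, 0.0, 0.143]
wrist_force: [-0.4, 0.2, -0.2]
width: 0.0942
finger_force: 0.0
```

```bash
python3 -c "
from h import *
plan((.6085,-.3857,.046))"
```

```text
at [ 0.6088 -0.3842  0.154 ] [-3.1402e+00  3.0000e-04  1.4350e-01] 60.2333
(0.6085, -0.3857, 0.046) [-0.005  0.015  1.08 ] min rows 3.0
```

Emit:
move_arm --motion '[0,0,0,0,0.015,0.1,1,0,0,0,0,0,0.2,1,0,0,0,0,0,0.2,1,0,0,0,0,0,0.2,1,0,0,0,0,0,0.2,1,0,0,0,0,0,0.18,1,0,0,0,0,0,0,1,0,0,0,0,0,0,1,0,0,0,0,0,0,1]'

```text
time: 60.98
tool_pos: [0.6097, -0.3864, 0.0476]
ee_rot: [3.14, -0.001, 0.144]
wrist_force: [-0.8, 0.4, 0.7]
width: 0.0941
finger_force: 0.0
```

Emit:
move_arm --motion '[0,0,0,0,0,0,0.45,0,0,0,0,0,0,0.45,0,0,0,0,0,0,0.45,0,0,0,0,0,0,0.45,0,0,0,0,0,0,0.45,0,0,0,0,0,0,0.45,0,0,0,0,0,0,0.45,0,0,0,0,0,0,0.45,0,0,0,0,0,0,0.45,0,0,0,0,0,0,0.45]'

```text
time: 61.82
tool_pos: [0.609, -0.3867, 0.0465]
ee_rot: [-3.141, -0.0, 0.143]
wrist_force: [-0.3, 2.3, 0.3]
width: 0.0515
finger_force: 30.0
```

Emit:
move_arm --motion '[0,0,0,0,0,-0.08,0.45,0,0,0,0,0,-0.15,0.45,0,0,0,0,0,-0.2,0.45,0,0,0,0,0,-0.2,0.45,0,0,0,0,0,-0.2,0.45,0,0,0,0,0,-0.2,0.45,0,0,0,0,0,-0.15,0.45,0,0,0,0,0,-0.1,0.45,0,0,0,0,0,-0.05,0.45,0,0,0,0,0,0,0.45,0,0,0,0,0,0,0.45]'

```text
time: 62.73
tool_pos: [0.6087, -0.3868, 0.1784]
ee_rot: [-3.141, 0.001, 0.143]
wrist_force: [-0.9, -0.0, -1.9]
width: 0.0515
finger_force: 29.9
```

```bash
python3 -c "
from h import *
plan((.5806,.0509,.178),(.5806,.0509,.0475))"
```

```text
at [ 0.6087 -0.3868  0.1784] [-3.1408e+00  1.1000e-03  1.4280e-01] 62.7333
(0.5806, 0.0509, 0.178) [ 3.450e-01 -4.372e+00  4.000e-03] min rows 11.0
(0.5806, 0.0509, 0.0475) [ 0.    -0.     1.305] min rows 4.0
```

Emit:
move_arm --motion '[0,0,0,0.005,-0.06,0,0.45,0,0,0,0.01,-0.12,0,0.45,0,0,0,0.015,-0.2,0,0.45,0,0,0,0.016,-0.2,0,0.45,0,0,0,0.016,-0.2,0,0.45,0,0,0,0.016,-0.2,0,0.45,0,0,0,0.016,-0.2,0,0.45,0,0,0,0.016,-0.2,0,0.45,0,0,0,0.016,-0.2,0,0.45,0,0,0,0.016,-0.2,0,0.45,0,0,0,0.016,-0.2,0,0.45,0,0,0,0.016,-0.2,0,0.45]'

```text
time: 63.73
tool_pos: [0.5941, -0.1662, 0.1785]
ee_rot: [-3.14, 0.001, 0.144]
wrist_force: [-0.6, -0.2, -2.0]
width: 0.0514
finger_force: 29.9
```

Emit:
move_arm --motion '[0,0,0,0.016,-0.2,0,0.45,0,0,0,0.016,-0.2,0,0.45,0,0,0,0.016,-0.2,0,0.45,0,0,0,0.016,-0.2,0,0.45,0,0,0,0.016,-0.2,0,0.45,0,0,0,0.016,-0.2,0,0.45,0,0,0,0.016,-0.2,0,0.45,0,0,0,0.016,-0.2,0,0.45,0,0,0,0.016,-0.2,0,0.45,0,0,0,0.016,-0.2,0,0.45,0,0,0,0.01,-0.12,0,0.45,0,0,0,0,-0.06,0,0.45]'

```text
time: 64.73
tool_pos: [0.5799, 0.0519, 0.1788]
ee_rot: [-3.141, 0.001, 0.146]
wrist_force: [-0.5, -0.3, -2.2]
width: 0.0515
finger_force: 29.9
```

Emit:
move_arm --motion '[0,0,0,0,0,0,0.45,0,0,0,0,0,0,0.45,0,0,0,0,0,0,0.45]'

```text
time: 64.98
tool_pos: [0.5809, 0.0487, 0.1792]
ee_rot: [3.141, 0.0, 0.142]
wrist_force: [0.3, 0.8, -2.3]
width: 0.0514
finger_force: 29.9
```

```bash
python3 -c "
from h import *
plan((.5806,.0509,.0475))"
```

```text
at [0.5809 0.0487 0.1792] [3.1409e+00 3.0000e-04 1.4190e-01] 64.9833
(0.5806, 0.0509, 0.0475) [ 0.    -0.022  1.317] min rows 4.0
```

Emit:
move_arm --motion '[0,0,0,0,-0.02,0.1,0.45,0,0,0,0,0,0.2,0.45,0,0,0,0,0,0.2,0.45,0,0,0,0,0,0.2,0.45,0,0,0,0,0,0.2,0.45,0,0,0,0,0,0.2,0.45,0,0,0,0,0,0.1,0.45,0,0,0,0,0,0.05,0.45,0,0,0,0,0,0.03,0.45,0,0,0,0,0,0,0.45,0,0,0,0,0,0,0.45]'

```text
time: 65.9
tool_pos: [0.5816, 0.0514, 0.0526]
ee_rot: [3.141, -0.002, 0.143]
wrist_force: [0.7, -0.4, -1.5]
width: 0.0513
finger_force: 29.9
```

Emit:
move_arm --motion '[0,0,0,0,0,0.01,0.45,0,0,0,0,0,0,0.45,0,0,0,0,0,0,0.45]'

```text
time: 66.15
tool_pos: [0.5811, 0.0516, 0.0512]
ee_rot: [3.141, -0.001, 0.143]
wrist_force: [-0.2, -0.6, -1.8]
width: 0.0509
finger_force: 29.9
```

Emit:
move_arm --motion '[0,0,0,0,0.005,0.02,0.45,0,0,0,0,0,0.01,0.45,0,0,0,0,0,0.005,0.45,0,0,0,0,0,0,0.45,0,0,0,0,0,0,0.45]'

```text
time: 66.57
tool_pos: [0.581, 0.0511, 0.0474]
ee_rot: [3.141, -0.001, 0.143]
wrist_force: [-0.0, 0.6, 0.6]
width: 0.0511
finger_force: 29.9
```

Emit:
move_arm --motion '[0,0,0,0,0,0.007,0.45,0,0,0,0,0,0,0.45,0,0,0,0,0,0,0.45]'

```text
time: 66.82
tool_pos: [0.5814, 0.0511, 0.0473]
ee_rot: [3.141, -0.002, 0.143]
wrist_force: [-1.1, 1.5, 5.4]
width: 0.0512
finger_force: 30.0
```

Landed. Release, rise, and swing clear to compare with the starting pictures.

Emit:
move_arm --motion '[0,0,0,0,0,-0.005,1,0,0,0,0,0,0,1,0,0,0,0,0,0,1,0,0,0,0,0,0,1,0,0,0,0,0,0,1,0,0,0,0,0,0,1,0,0,0,0,0,-0.1,1,0,0,0,0,0,-0.2,1,0,0,0,0,0,-0.3,1,0,0,0,0,0,-0.3,1,0,0,0,0,0,-0.3,1,0,0,0,0,0,-0.2,1]'

```text
time: 67.82
tool_pos: [0.5818, 0.0511, 0.1913]
ee_rot: [3.141, -0.005, 0.143]
wrist_force: [0.5, 1.2, -0.2]
width: 0.0942
finger_force: 0.0
```

Emit:
move_arm --motion '[0,0,0,-0.1,0.25,0,1,0,0,0,-0.1,0.25,0,1,0,0,0,-0.1,0.25,0,1,0,0,0,-0.1,0.25,0,1,0,0,0,-0.1,0.25,0,1,0,0,0,-0.1,0.25,0,1,0,0,0,-0.1,0.25,0,1,0,0,0,-0.1,0.25,0,1,0,0,0,-0.1,0.25,0,1,0,0,0,-0.1,0.25,0,1,0,0,0,-0.1,0.25,0,1,0,0,0,-0.1,0.25,0,1]'

```text
time: 68.82
tool_pos: [0.5043, -0.2643, 0.1877]
ee_rot: [3.141, -0.001, 0.143]
wrist_force: [0.6, 0.1, 0.0]
width: 0.0942
finger_force: 0.0
```

Emit:
move_arm --motion '[0,0,0,0,0.25,0,1,0,0,0,0,0.25,0,1,0,0,0,0,0.25,0,1,0,0,0,0,0.25,0,1,0,0,0,0,0.25,0,1,0,0,0,0,0,0,1]'

```text
time: 69.32
tool_pos: [0.5218, -0.391, 0.186]
ee_rot: [3.14, 0.001, 0.139]
wrist_force: [-0.6, -0.2, -0.8]
width: 0.094
finger_force: 0.0
```

Run:
```python
from h import *
import cv2
print(robot.get_obs()["tool_pos"])
R=[]
for n,(x,y,w,h) in(("top",(270,145,120,95)),("scene",(265,165,120,110))):
    b=robot.snapshot(n)[:,:,::-1];cv2.imwrite(f"pics/{n}9.png",b)
    a=cv2.imread(f"pics/{n}0.png")
    R.append(np.hstack([cv2.resize(i[y:y+h,x:x+w],(400,290),interpolation=cv2.INTER_CUBIC) for i in(a,b)]))
    for nm,X in(("can",(.5785,.0508,.11)),("amb",(.533,-.0222,.07)),("disp",(.6035,-.0777,.09))):
        p=proj(n,X);u,v=p.round().astype(int);T=cv2.GaussianBlur(a,(0,0),.7)[v-16:v+17,u-13:u+14];m=cv2.matchTemplate(cv2.GaussianBlur(b,(0,0),.7)[v-22:v+23,u-19:u+20],T,cv2.TM_CCOEFF_NORMED)
        i,j=np.unravel_index(m.argmax(),m.shape);q=m[max(i-1,0):i+2,max(j-1,0):j+2]
        s=lambda l,c,r:(l-r)/(2*(l-2*c+r))
        print(n,nm,"shift px",j-6+s(q[1,0],q[1,1],q[1,2]),i-6+s(q[0,1],q[1,1],q[2,1]),m.max())
cv2.imwrite("pics/a9.png",np.vstack(R))
```

```text
[ 0.52184481 -0.39095726  0.18596458]
top can shift px -0.29422101378440857 -0.049374356865882874 0.977437
top amb shift px 0.08503217250108719 0.44592544436454773 0.26196212
top disp shift px 0.43621471524238586 0.07015391439199448 0.9897897
scene can shift px 0.22105807065963745 -0.10983080416917801 0.99192375
scene amb shift px -0.1976034939289093 0.0987233817577362 0.9892478
scene disp shift px -1.0665806233882904 0.9804118871688843 0.69349784
```

View pics/a9.png

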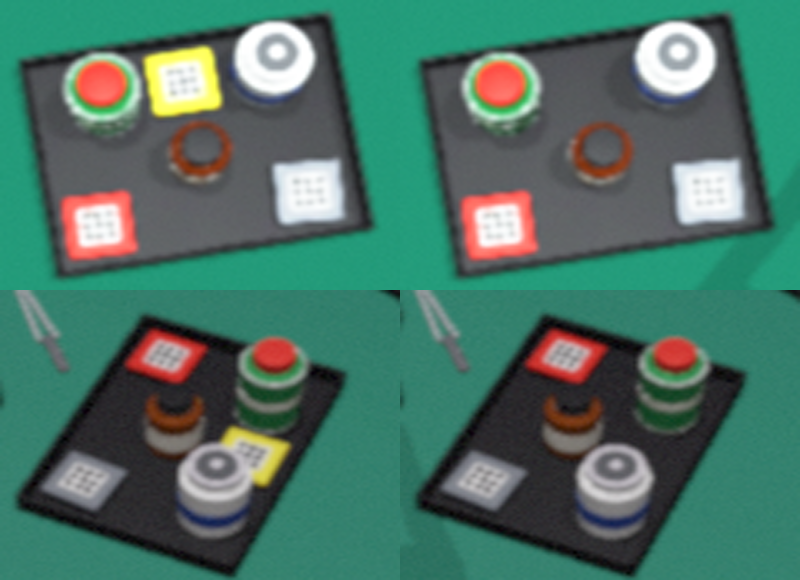

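Before and after match within about half a pixel (~1 mm). All three stand upright on their spots, and the red and grey carriers are unmoved. Handing in.

```bash
python3 -c "
from bench import robot
print(robot.close_job())"
```

```text
the job is handed in; nothing more can be done
None
```

The yellow carrier lies lid up on the middle of the stage plate, the dispenser, bottle and can are upright back in the tray within about 1 mm of where they started, and the job was handed in at about 69 s.

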